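# Tare the tray, then weigh the record clamp and the boxed cartridge

### The job

Find out what the record clamp and the red cartridge case weigh together: set the empty clear tray squarely in the middle of the scale's steel plate, its long side along the plate's long side, and let go of it; press the orange tare button right down; then stand the clamp in one half of the tray and the cartridge case in the other half, both upright and flat on the tray's floor. Set everything down gently, never drop it; do not tare with a piece in the tray, and leave the mirror, the bottle, the bamboo box and the screwdriver where they are.

Things in the scene. Friction and masses are not known exactly. Their poses are not given: they have to be found in the camera images.
- scale: White postage scale, fixed, on the left or right of the table; housing 190 (its x) x 210 (its y) x 30 mm, origin at the centre of its underside, on the table. The control strip is the 50 mm along its -x edge, roughly facing the robot (yaw up to 0.35 rad); a steel plate covers the rest and does not sink.
- plate (a point): Centre of the top of the scale's flat steel plate, 25 mm along the scale's +x from its origin and 40 mm above the table. The plate measures 130 (scale x) x 195 mm (scale y). Its axes are those of the scale.
- tare (a joint): Tare button travel in m: 0 up, 0.006 fully down; a spring brings it up again. Fully down takes 5 N.
- tare_top (a point): Middle of the top of the round orange tare button (28 mm across), in the middle of the scale's control strip, 68 mm from the scale's origin along its -x; its top is 50 mm above the table, 10 mm above a grey collar 44 mm across. Press it straight down.
- tray: Empty clear tray, loose on the table, across from the scale; 180 (its x) x 104 mm (its y), walls 25 high, 4 thick, floor 4 thick; origin: centre of underside. A divider 14 thick runs across its middle along y; on it a black upright grip, 14 (x) x 60 (y) mm, up to 76 mm above the underside: hold it there. Each half is 79 (x) x 96 (y) mm inside, centred 46.5 mm from the origin along +x or -x. 250 g.
- shelf: Black steel wall shelf on a whitewashed beam, fixed. Origin at table level below the board's middle; board 150 (its x) x 440 mm (its y), top 110 mm above the table, lip 6 mm high along its front (-x); the beam, 165 mm high, begins 78 mm behind the origin (+x). Clamp, case, mirror and bottle stand on it in a row along its y, 95 mm apart, in any order.
- clamp: Brushed aluminium record clamp, upright on the shelf: foot 60 mm across and 26 mm high, a cone to 31 mm, then a knob 40 mm across up to 64 mm. Origin at the centre of its underside, z up. About 350 g.
- case: Red box-shaped cartridge case, upright on the shelf: 60 (its x) x 44 (its y) x 56 mm high, black line round it, brass dot on top. Origin at the centre of its underside, z up; yaw within about 0.45 rad of the shelf's. About 150 g.
- mirror: Bystander on the shelf: stainless stylus mirror, upright disc 56 mm across on a foot 52 mm across, 94 mm high. Origin at the centre of its underside.
- fluid: Bystander on the shelf: amber bottle 46 mm across, 120 mm high. Origin at the centre of its underside.
- bamboo: Bystander on the table between scale and tray: bamboo box with sliding lid, 150 (x) x 74 (y) x 62 mm high. Origin at the centre of its underside.
- driver: Bystander: yellow screwdriver 190 mm long, lying along the lid of the bamboo box; its top is about 90 mm above the table; handle towards its -x.
Things that resemble listed ones, but are neither listed nor needed, are in the scene too. What is meant by the tray is not green, and is the smaller of those in its own colour.

How it is judged:
By the outcome, as a careful person would: the job done as asked, in the order asked, and still so for the second after the job is handed in, with the robot touching nothing.
It also fails if it takes over 72 s, if anything falls off the work surface, if the arm or the gripper's body presses on something with over 40 N, if the wrist force passes 120 N, or if a joint passes its speed limit or range.

### The arm

A 6-joint arm with a two-finger parallel gripper is mounted at the origin on the work surface. World frame = base frame: x ahead of the robot, y to its left, z up, the work surface at z = 0. Lengths are in m, angles in rad, forces in N, time in s.
With the tool pointing down it reaches from about 0.35 to 0.85 m from the base axis. Payload 8.1 kg.
Tool frame: the origin (TCP) lies at the very end of the fingers, on their centre line; the grasp point (between the pads) lies robot.grip_point_offset behind it (robot.grip_point_offset is the distance from the TCP to the grasp point, in m); z points along the fingers, y is the line along which they close (so a half turn about z gives the same grasp; the last joint's range is limited). The gripper opens to 93 mm and grips with 3 to 60 N. Pads are 15 mm wide; open, the fingers measure 128 mm over their backs; the gripper's body (75 mm by 188 mm) begins 65 mm behind the grasp point.
Start: joints at [-1.407, 0.13, 1.488, -0, 1.523, -0.085], TCP at [0.148, -0.582, 0.193] pointing down, gripper open.
Joint ranges: [-2.96, 2.96], [-0.89, 2.26], [0.02, 2.5], [-1.34, 4.48], [0, 2.73], [-2.66, 2.66]. Speed limits (rad/s): [2.39, 2.39, 2.79, 3.14, 3.14, 3.14].

### API

Orientations are given as a rotation vector (axis times angle).
In Python, from plant import robot, eyes gives the robot as it stands. The module is installed in compiled form; this text tells all that it offers.
- The arm moves only by the tool apply_moves, never from a script. Its argument "steps" is one flat list of numbers, 7 for each row, row after row: the shift along the tool's x, y, z in units of 30 mm (1.0 is 30 mm), then the turn, a rotation vector about the tool's x, y, z in units of 6 degrees (1.0 is 6 degrees), then the opening in per cent of the stroke, from 0 (shut) to 100 (fully open). In form: [dx, dy, dz, ax, ay, az, fingers, dx, dy, dz, ax, ay, az, fingers, ...]. A call has 1 to 12 rows; each row shifts and turns the commanded pose from where the row before left it, along the tool's axes as they then stand; what a row does not reach is not made up. A row lasts 1/12 s, in which the tool goes at most 41.7 mm and 7.16 degrees, less where a joint would pass 70% of its speed; a pose out of reach is approached as far as the arm can. A call is refused whole if a number of a shift passes 1 or a number of a turn 1, either way. A call with a gripper value outside its range is refused whole. The fingers move at their own pace and stop on an object; "grip_force" is the grip in N (left out, the last holds). Time passes only in rows, so rows that do not move let the fingers close. It gives the time, the measured TCP pose, the force, the opening and the grip force at its end, in the units of the state.
- robot.read_state(): the state, without advancing time (a new reading comes with each control period).
- eyes.read_camera(name): name is "scene" or "top" or "wrist"; returns the picture (384x512x3 uint8, red, green, blue); there is no depth.
- eyes.calibration(name): a dict with "K" (3x3 intrinsics, pixels), "R" (3x3) and "t" (3): a world point X has camera coordinates R X + t. Camera axes: x right, y down, z forward; pixel columns grow to the right and rows downward; lengths in m; the calibration is good to about 2 mm. A picture is of the moment at which its call begins: read the wrist's pose just before it. calibration takes no time and is no camera call; for the wrist camera it gives the pose at the moment of the call.
- robot.close_job(): hands the job in; it is judged then, once.
Trained networks look in the newest picture that a camera, given by its name, has taken for a name from the list of things; names that differ only in an ending like _2 or _b are one class to them, and where a whole thing is asked for, a point or a joint stands for the part that bears it (a point fixed in the world has none). Each returns a list of dicts, best first, with "conf" (0 to 1); they miss things now and then, are a little off and sometimes report something else, mostly with a low value. They report only what shows in the picture. A call takes as long as a camera call. They do not tell look-alikes from the thing itself.
- eyes.search_frame(camera, thing): "rect" ([left, top, width, height] in pixels, round what is visible of it).
- eyes.place_of(camera, thing): "xy" ([column, row] in pixels: a listed point, or the origin of a listed thing).
The state is a dict: "t": time; "q": joint angles; "dq": joint speeds; "joint_torque": joint torques, N m; "tool_pos": TCP position; "orientation": TCP orientation; "force": force on the tool from outside, world axes, zero at the start; "wrist_torque": the same for the moment, N m; "opening": finger opening in m; "gripper_force": force on a finger pad.
Only numpy, scipy, OpenCV 4.12 (cv2) and the standard library are available. Lean on these libraries where they do the work, as an engineer would, in place of code of your own. Each camera call takes 0.05 s, during which the arm holds its last target. There are 200 camera calls.

## Working session

There is one attempt and no reset: what is moved stays moved. The work goes in short steps, Python scripts to look and compute and a tool call to move; the robot and the scene stay as the last step left them, time stands still between calls to the robot, and variables do not carry over. Pictures are saved under pics/ and viewed, at most 10 in all, crops included, and the job is handed in when it is done.

Besides the shell and the picture viewer there is one more tool, called in YAML: its name, and indented under it one key for each argument. apply_moves: Moves the arm, as the interface text tells. Its arguments: {"type":"object","properties":{"steps":{"type":"array"},"grip_force":{"type":"number"}},"required":["steps"]}

```bash
mkdir -p pics; cat > h.py <<'E'
import numpy as np,cv2
from plant import robot,eyes
from scipy.spatial.transform import Rotation as Ro
def snap(c,f=None):
    im=eyes.read_camera(c)
    if f: cv2.imwrite('pics/'+f,im[:,:,::-1])
    return im
def ray(cal,uv,z):
    K,R,t=[np.array(cal[k]) for k in('K','R','t')]
    d=R.T@np.linalg.solve(K,[uv[0],uv[1],1]);c=-R.T@t
    return c+d*(z-c[2])/d[2]
def proj(cal,X):
    K,R,t=[np.array(cal[k]) for k in('K','R','t')]
    p=(R@np.array(X).T).T+t; p=p@K.T; return p[...,:2]/p[...,2:]
E
python3 - <<'E'
from h import *
a=snap('scene','s0.png');b=snap('top','t0.png')
cv2.imwrite('pics/both.png',cv2.resize(np.vstack([a,b])[:,:,::-1],(450,675))[:600] if 0 else cv2.resize(np.hstack([a,b])[:,:,::-1],(800,300)))
s=robot.read_state();print(s['t'],s['tool_pos'],s['orientation'],robot.grip_point_offset,s['opening'])
z={'plate':.04,'tare_top':.05,'tray':0,'clamp':.11,'case':.11,'mirror':.11,'fluid':.11,'bamboo':0,'shelf':0,'scale':0}
for c in('top','scene'):
  cal=eyes.calibration(c)
  for n in z:
    for d in eyes.place_of(c,n)[:3]:
      print(c,n,round(d['conf'],2),np.round(d['xy']),ray(cal,d['xy'],z[n]).round(3))
E
```

```text
0.1 [ 0.14766032 -0.58096842  0.19187694] [-3.11564256e+00 -3.89574993e-01  1.14968760e-04] 0.0188 0.09342262049448254
top plate 0.71 [409. 160.] [ 0.478 -0.281  0.04 ]
top tare_top 0.56 [410. 198.] [ 0.38  -0.276  0.05 ]
top tray 0.78 [ 88. 186.] [0.437 0.553 0.   ]
top tray 0.68 [208. 179.] [0.447 0.235 0.   ]
top tray 0.68 [185. 283.] [0.176 0.298 0.   ]
top clamp 0.84 [277.  82.] [0.665 0.052 0.11 ]
top case 0.92 [359.  75.] [ 0.676 -0.144  0.11 ]
top mirror 0.58 [317.  76.] [ 0.676 -0.044  0.11 ]
top fluid 0.74 [238.  81.] [0.669 0.145 0.11 ]
top bamboo 0.94 [292. 192.] [0.408 0.015 0.   ]
top bamboo 0.17 [411. 198.] [ 0.383 -0.296  0.   ]
top shelf 0.92 [294.  90.] [ 0.679 -0.001  0.   ]
scene plate 0.57 [150. 341.] [ 0.472 -0.286  0.04 ]
scene plate 0.16 [147. 340.] [ 0.466 -0.287  0.04 ]
scene tare_top 0.57 [122. 313.] [ 0.382 -0.279  0.05 ]
scene tray 0.62 [222. 174.] [0.168 0.295 0.   ]
scene tray 0.6 [282. 212.] [0.452 0.242 0.   ]
scene tray 0.56 [325. 164.] [0.433 0.552 0.   ]
scene clamp 0.58 [321. 257.] [0.672 0.049 0.11 ]
scene clamp 0.56 [220. 239.] [ 0.451 -0.034  0.11 ]
scene case 0.63 [277. 321.] [ 0.679 -0.141  0.11 ]
scene case 0.63 [346. 237.] [0.689 0.138 0.11 ]
scene mirror 0.59 [301. 285.] [ 0.674 -0.041  0.11 ]
scene mirror 0.59 [282. 212.] [0.519 0.131 0.11 ]
scene fluid 0.91 [342. 235.] [0.679 0.14  0.11 ]
scene bamboo 0.59 [223. 255.] [0.417 0.004 0.   ]
scene shelf 0.78 [310. 302.] [0.677 0.007 0.   ]
scene scale 0.76 [146. 342.] [ 0.443 -0.279  0.   ]
```

View pics/t0.png

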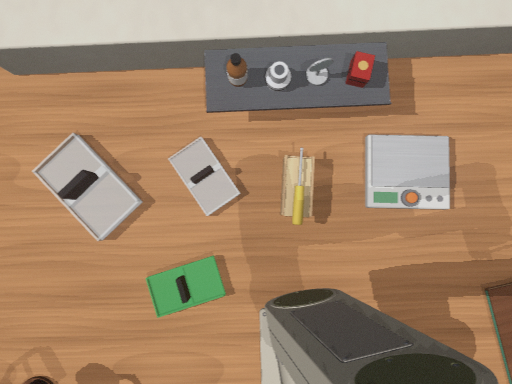

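View pics/s0.png

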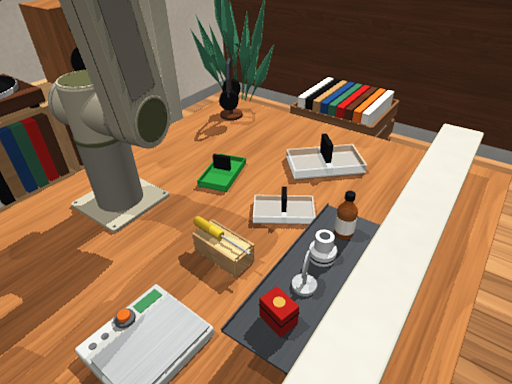

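The top view shows the small clear tray at about px (205,176) and the large one at (88,187). The scale is at (409,172) with its orange button at (411,198). The shelf row reads bottle, clamp, mirror, case. The scene view agrees.

```bash
cat >> h.py <<'E'
def cur():
    s=robot.read_state();return np.array(s['tool_pos']),Ro.from_rotvec(s['orientation']),s
def down(yaw): # tool z down, tool x at yaw
    return Ro.from_euler('z',yaw)*Ro.from_euler('x',np.pi)
def plan(P,yaw,n=None,p0=None,R0=None):
    p,R,s=cur()
    if p0 is not None:p,R=np.array(p0),R0
    rv=(R.inv()*down(yaw)).as_rotvec(); 
    d=np.array(P)-p; L=np.linalg.norm(d)
    n=n or max(1,int(np.ceil(max(L/.036,np.degrees(np.linalg.norm(rv))/5.5))))
    print('t',round(s['t'],2),'p',p.round(4),'d',d.round(4),'rv deg',np.degrees(rv).round(1),'n',n)
    out=[]
    for i in range(n):
        Ri=R*Ro.from_rotvec(rv*i/n)
        v=Ri.inv().apply(d/n)/.03
        out.append(np.r_[v,np.degrees(rv)/n/6].round(2)+0)
    for i in range(0,n,12):print('\n'.join(str(o.tolist()) for o in out[i:i+12]),'\n--')
E
python3 - <<'E'
from h import *
im=cv2.imread('pics/t0.png');cal=eyes.calibration('top')
hsv=cv2.cvtColor(im,cv2.COLOR_BGR2HSV)
m=((hsv[...,1]<50)&(hsv[...,2]>110)).astype(np.uint8)
def box(x0,y0,x1,y1,z):
    mm=np.zeros_like(m);mm[y0:y1,x0:x1]=m[y0:y1,x0:x1]
    c=max(cv2.findContours(mm,0,2)[0],key=cv2.contourArea)
    w=np.array([ray(cal,p[0],z)[:2] for p in c],np.float32)
    r=cv2.minAreaRect(w);print(np.round(r[0],4),np.round(r[1],3),round(r[2],2))
box(155,125,250,225,.025)
box(355,125,460,215,.03)
print(eyes.calibration('wrist'))
plan([.40,.235,.28],0.249)
E
```

```text
[0.4529 0.2428] [0.181 0.104] 33.12
[ 0.4505 -0.2784] [0.214 0.188] 87.41
{'K': array([[328.04911619,   0.        , 254.0512559 ],
       [  0.        , 328.04911619, 189.32059983],
       [  0.        ,   0.        ,   1.        ]]), 'R': array([[ 2.46728321e-01, -9.69084545e-01, -5.30426374e-04],
       [-9.28884405e-01, -2.36649332e-01,  2.84904994e-01],
       [-2.76222552e-01, -6.98014260e-02, -9.58555613e-01]]), 't': array([-0.59970104, -0.03519284,  0.39168266])}
t 1.1 p [ 0.1477 -0.5815  0.1928] d [0.2523 0.8165 0.0872] rv deg [ 0.  0. -0.] n 24
[0.62, -1.01, -0.12, 0.0, 0.0, 0.0]
[0.62, -1.01, -0.12, 0.0, 0.0, 0.0]
[0.62, -1.01, -0.12, 0.0, 0.0, 0.0]
[0.62, -1.01, -0.12, 0.0, 0.0, 0.0]
[0.62, -1.01, -0.12, 0.0, 0.0, 0.0]
[0.62, -1.01, -0.12, 0.0, 0.0, 0.0]
[0.62, -1.01, -0.12, 0.0, 0.0, 0.0]
[0.62, -1.01, -0.12, 0.0, 0.0, 0.0]
[0.62, -1.01, -0.12, 0.0, 0.0, 0.0]
[0.62, -1.01, -0.12, 0.0, 0.0, 0.0]
[0.62, -1.01, -0.12, 0.0, 0.0, 0.0]
[0.62, -1.01, -0.12, 0.0, 0.0, 0.0] 
--
[0.62, -1.01, -0.12, 0.0, 0.0, 0.0]
[0.62, -1.01, -0.12, 0.0, 0.0, 0.0]
[0.62, -1.01, -0.12, 0.0, 0.0, 0.0]
[0.62, -1.01, -0.12, 0.0, 0.0, 0.0]
[0.62, -1.01, -0.12, 0.0, 0.0, 0.0]
[0.62, -1.01, -0.12, 0.0, 0.0, 0.0]
[0.62, -1.01, -0.12, 0.0, 0.0, 0.0]
[0.62, -1.01, -0.12, 0.0, 0.0, 0.0]
[0.62, -1.01, -0.12, 0.0, 0.0, 0.0]
[0.62, -1.01, -0.12, 0.0, 0.0, 0.0]
[0.62, -1.01, -0.12, 0.0, 0.0, 0.0]
[0.62, -1.01, -0.12, 0.0, 0.0, 0.0] 
--
```

```bash
python3 - <<'E'
from h import *
r=np.radians
plan([.40,-.27,.25],r(65),12)
plan([.453,.243,.18],r(123.1),15,[.40,-.27,.25],down(r(65)))
E
```

```text
t 1.1 p [ 0.1477 -0.5815  0.1928] d [0.2523 0.3115 0.0572] rv deg [  0.    0.  -50.7] n 12
[0.89, -0.67, -0.16, 0.0, 0.0, -0.7]
[0.94, -0.6, -0.16, 0.0, 0.0, -0.7]
[0.98, -0.53, -0.16, 0.0, 0.0, -0.7]
[1.02, -0.45, -0.16, 0.0, 0.0, -0.7]
[1.05, -0.38, -0.16, 0.0, 0.0, -0.7]
[1.07, -0.3, -0.16, 0.0, 0.0, -0.7]
[1.09, -0.22, -0.16, 0.0, 0.0, -0.7]
[1.1, -0.14, -0.16, 0.0, 0.0, -0.7]
[1.11, -0.06, -0.16, 0.0, 0.0, -0.7]
[1.11, 0.03, -0.16, 0.0, 0.0, -0.7]
[1.11, 0.11, -0.16, 0.0, 0.0, -0.7]
[1.1, 0.19, -0.16, 0.0, 0.0, -0.7] 
--
t 1.1 p [ 0.4  -0.27  0.25] d [ 0.053  0.513 -0.07 ] rv deg [  0.    0.  -58.1] n 15
[1.08, -0.38, 0.16, 0.0, 0.0, -0.65]
[1.11, -0.3, 0.16, 0.0, 0.0, -0.65]
[1.12, -0.23, 0.16, 0.0, 0.0, -0.65]
[1.14, -0.15, 0.16, 0.0, 0.0, -0.65]
[1.14, -0.07, 0.16, 0.0, 0.0, -0.65]
[1.15, 0.01, 0.16, 0.0, 0.0, -0.65]
[1.14, 0.08, 0.16, 0.0, 0.0, -0.65]
[1.13, 0.16, 0.16, 0.0, 0.0, -0.65]
[1.12, 0.24, 0.16, 0.0, 0.0, -0.65]
[1.1, 0.31, 0.16, 0.0, 0.0, -0.65]
[1.08, 0.39, 0.16, 0.0, 0.0, -0.65]
[1.05, 0.46, 0.16, 0.0, 0.0, -0.65] 
--
[1.02, 0.53, 0.16, 0.0, 0.0, -0.65]
[0.98, 0.59, 0.16, 0.0, 0.0, -0.65]
[0.94, 0.66, 0.16, 0.0, 0.0, -0.65] 
--
```

apply_moves:
  steps: [0.9, -0.7, -0.2, 0, 0, -0.7, 100, 0.9, -0.6, -0.2, 0, 0, -0.7, 100, 1, -0.5, -0.2, 0, 0, -0.7, 100, 1, -0.5, -0.2, 0, 0, -0.7, 100, 1, -0.4, -0.2, 0, 0, -0.7, 100, 1, -0.3, -0.2, 0, 0, -0.7, 100, 1, -0.2, -0.2, 0, 0, -0.7, 100, 1, -0.1, -0.2, 0, 0, -0.7, 100, 1, -0.1, -0.2, 0, 0, -0.7, 100, 1, 0, -0.2, 0, 0, -0.7, 100, 1, 0.1, -0.2, 0, 0, -0.7, 100, 1, 0.2, -0.2, 0, 0, -0.7, 100]

```text
t: 2.1
tool_pos: [0.3845, -0.284, 0.2654]
orientation: [2.651, 1.684, 0.0]
force: [1.0, -0.8, -0.7]
opening: 0.0926
gripper_force: 0.0
```

```bash
python3 - <<'E'
from h import *
cal=eyes.calibration('wrist');im=snap('wrist','w1.png')
for n,z in(('plate',.04),('tare_top',.05)):
  for d in eyes.place_of('wrist',n)[:2]: print(n,d['conf'],d['xy'],ray(cal,d['xy'],z).round(4))
plan([.453,.243,.18],np.radians(123.1),17)
E
```

```text
plate 0.86 [322.0, 127.6] [ 0.4762 -0.2876  0.04  ]
tare_top 0.64 [252.6, 155.3] [ 0.3829 -0.2807  0.05  ]
t 2.25 p [ 0.3852 -0.2841  0.2656] d [ 0.0678  0.5271 -0.0856] rv deg [  0.1   0.1 -58.2] n 17
[0.99, -0.32, 0.17, 0.0, 0.0, -0.57]
[1.01, -0.26, 0.17, 0.0, 0.0, -0.57]
[1.02, -0.2, 0.17, 0.0, 0.0, -0.57]
[1.03, -0.14, 0.17, 0.0, 0.0, -0.57]
[1.04, -0.07, 0.17, 0.0, 0.0, -0.57]
[1.04, -0.01, 0.17, 0.0, 0.0, -0.57]
[1.04, 0.05, 0.17, 0.0, 0.0, -0.57]
[1.04, 0.11, 0.17, 0.0, 0.0, -0.57]
[1.03, 0.17, 0.17, 0.0, 0.0, -0.57]
[1.02, 0.23, 0.17, 0.0, 0.0, -0.57]
[1.0, 0.29, 0.17, 0.0, 0.0, -0.57]
[0.98, 0.35, 0.17, 0.0, 0.0, -0.57] 
--
[0.96, 0.41, 0.17, 0.0, 0.0, -0.57]
[0.93, 0.47, 0.17, 0.0, 0.0, -0.57]
[0.9, 0.52, 0.17, 0.0, 0.0, -0.57]
[0.87, 0.58, 0.17, 0.0, 0.0, -0.57]
[0.83, 0.63, 0.17, 0.0, 0.0, -0.57] 
--
```

View pics/w1.png

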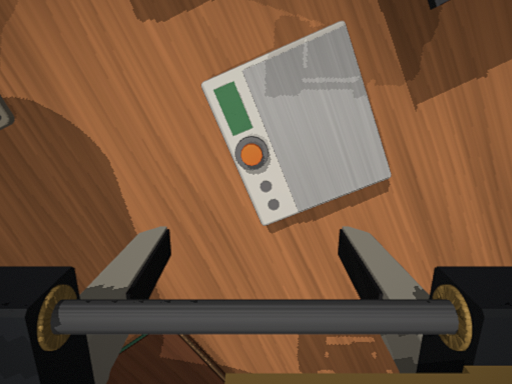

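The wrist view shows the whole scale: button at (252,155), plate corners near (243,72), (344,22), (389,178), (297,212).

apply_moves:
  steps: [1, -0.3, 0.2, 0, 0, -0.6, 100, 1, -0.3, 0.2, 0, 0, -0.6, 100, 1, -0.2, 0.2, 0, 0, -0.6, 100, 1, -0.1, 0.2, 0, 0, -0.6, 100, 1, -0.1, 0.2, 0, 0, -0.6, 100, 1, 0, 0.2, 0, 0, -0.6, 100, 1, 0, 0.2, 0, 0, -0.6, 100, 1, 0.1, 0.2, 0, 0, -0.6, 100, 1, 0.2, 0.2, 0, 0, -0.6, 100, 1, 0.2, 0.2, 0, 0, -0.6, 100, 1, 0.3, 0.1, 0, 0, -0.6, 100, 1, 0.4, 0.1, 0, 0, -0.6, 100]

```text
t: 3.25
tool_pos: [0.425, 0.081, 0.1982]
orientation: [1.849, 2.539, -0.001]
force: [1.6, -0.2, 1.2]
opening: 0.0931
gripper_force: 0.0
```

apply_moves:
  steps: [1, 0.4, 0.1, 0, 0, -0.5, 100, 1, 0.5, 0.1, 0, 0, -0.5, 100, 0.9, 0.5, 0.1, 0, 0, -0.5, 100, 0.9, 0.6, 0.1, 0, 0, -0.5, 100, 0.8, 0.6, 0.1, 0, 0, -0.5, 100]

```text
t: 3.67
tool_pos: [0.4415, 0.2398, 0.1833]
orientation: [1.502, 2.759, -0.001]
force: [0.7, -0.8, 0.1]
opening: 0.0931
gripper_force: 0.0
```

```bash
python3 - <<'E'
from h import *
cal=eyes.calibration('wrist');im=snap('wrist','w2.png')
for d in eyes.place_of('wrist','tray')[:2]: print(d['conf'],d['xy'],ray(cal,d['xy'],0).round(4))
p,R,s=cur();print('yaw',np.degrees(np.arctan2(*R.as_matrix()[[1,0],0])))
plan([.453,.243,.04],np.radians(123.1))
# old pic scale fit, camera pose from R,p at t=2.25
im=cv2.imread('pics/w1.png')
# camera in tool frame
Rt=R.as_matrix();Rc=np.array(cal['R']);A=Rc@Rt;b=Rc@p+cal['t']
R1=down(np.radians(64.9)).as_matrix() if 0 else Ro.from_rotvec([2.651,1.684,0]).as_matrix();p1=np.array([.3852,-.2841,.2656])
c1=dict(K=cal['K'],R=A@R1.T,t=b-A@R1.T@p1)
hsv=cv2.cvtColor(im,cv2.COLOR_BGR2HSV)
mm=((hsv[...,1]<60)&(hsv[...,2]>100)).astype(np.uint8);mm[230:]=0;mm[:,:195]=0;mm[:,400:]=0
mm=cv2.morphologyEx(mm,cv2.MORPH_CLOSE,np.ones((5,5)))
c=max(cv2.findContours(mm,0,2)[0],key=cv2.contourArea)
for z in(.03,.04):
  r=cv2.minAreaRect(np.array([ray(c1,q[0],z)[:2] for q in c],np.float32));print(z,r)
o=(hsv[...,0]<15)&(hsv[...,1]>200)&(hsv[...,2]>180)
o[:, :235]=0;o[:,270:]=0;o[:135]=0;o[175:]=0
print('btn',ray(c1,np.argwhere(o).mean(0)[::-1],.05),o.sum())
print([ray(c1,q,.04)[:2].round(4) for q in((243,72),(344,22),(389,178),(297,212))])
E
```

```text
0.73 [262.5, 164.5] [0.4496 0.2434 0.    ]
yaw 123.03840109370577
t 3.77 p [0.4409 0.2413 0.1826] d [ 0.0121  0.0017 -0.1426] rv deg [-0.1 -0.1 -0.1] n 4
[-0.04, 0.09, 1.19, 0.0, 0.0, 0.0]
[-0.04, 0.09, 1.19, 0.0, 0.0, 0.0]
[-0.04, 0.09, 1.19, 0.0, 0.0, 0.0]
[-0.04, 0.09, 1.19, 0.0, 0.0, 0.0] 
--
0.03 ((0.44966384768486023, -0.28299880027770996), (0.20831790566444397, 0.18840569257736206), 87.21430206298828)
0.04 ((0.4489041566848755, -0.2813386917114258), (0.20345692336559296, 0.1840093433856964), 87.21430206298828)
btn [ 0.37684829 -0.28152856  0.05      ] 5
[array([ 0.4154, -0.1867]), array([ 0.5448, -0.1875]), array([ 0.5322, -0.3876]), array([ 0.4036, -0.3797])]
```

View pics/w2.png

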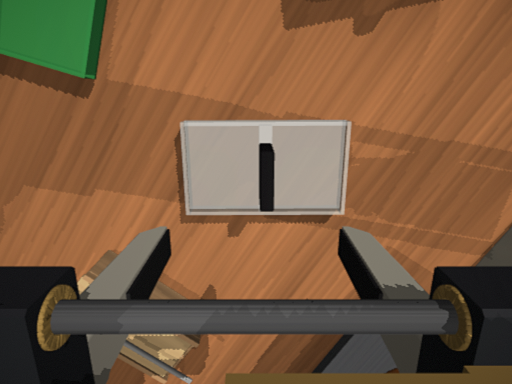

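The tray sits square in the wrist view, with the grip at (266,178) between the fingers. I'll descend and grip it.

apply_moves:
  steps: [-0.13, 0.3, 1, 0, 0, 0, 100, 0, 0, 1, 0, 0, 0, 100, 0, 0, 1, 0, 0, 0, 100, 0, 0, 1, 0, 0, 0, 100, 0, 0, 0.75, 0, 0, 0, 100, 0, 0, 0, 0, 0, 0, 0, 0, 0, 0, 0, 0, 0, 0, 0, 0, 0, 0, 0, 0, 0, 0, 0, 0, 0, 0, 0, 0, 0, 0, 0, 0, 0, 0, 0, 0]
  grip_force: 25

```text
invalid input
```

```bash
python3 - <<'E'
from h import *
p,R,s=cur();print(p,s['opening'],s['gripper_force'],s['force'])
for d in eyes.place_of('top','tray')[:0]:pass
cal=eyes.calibration('wrist');snap('wrist')
for d in eyes.place_of('wrist','tray')[:2]: print(d['conf'],d['xy'],ray(cal,d['xy'],0).round(4))
plan([.475,-.283,.17],np.radians(177.3),16,[p[0],p[1],.17],R)
E
```

```text
[0.44094062 0.2412924  0.18255107] 0.0933549057996779 0.0 [-0.68488774  0.3326594  -0.17796207]
0.86 [261.8, 165.8] [0.4489 0.2414 0.    ]
t 3.92 p [0.4409 0.2413 0.17  ] d [ 0.0341 -0.5243  0.    ] rv deg [ -0.   -0.1 -54.3] n 16
[-0.95, -0.54, 0.0, 0.0, 0.0, -0.57]
[-0.92, -0.59, 0.0, 0.0, 0.0, -0.57]
[-0.88, -0.64, 0.0, 0.0, 0.0, -0.57]
[-0.84, -0.7, 0.0, 0.0, 0.0, -0.57]
[-0.8, -0.74, 0.0, 0.0, 0.0, -0.57]
[-0.76, -0.79, 0.0, 0.0, 0.0, -0.57]
[-0.71, -0.83, 0.0, 0.0, 0.0, -0.57]
[-0.66, -0.87, 0.0, 0.0, 0.0, -0.57]
[-0.6, -0.91, 0.0, 0.0, 0.0, -0.57]
[-0.55, -0.95, 0.0, 0.0, 0.0, -0.57]
[-0.49, -0.98, 0.0, 0.0, 0.0, -0.57]
[-0.43, -1.0, 0.0, 0.0, 0.0, -0.57] 
--
[-0.37, -1.03, 0.0, 0.0, 0.0, -0.57]
[-0.31, -1.05, 0.0, 0.0, 0.0, -0.57]
[-0.25, -1.07, 0.0, 0.0, 0.0, -0.57]
[-0.19, -1.08, 0.0, 0.0, 0.0, -0.57] 
--
```

apply_moves:
  steps: [-0.1, 0.3, 1, 0, 0, 0, 100, 0, 0, 1, 0, 0, 0, 100, 0, 0, 1, 0, 0, 0, 100, 0, 0, 1, 0, 0, 0, 100, 0, 0, 0.75, 0, 0, 0, 100, 0, 0, 0, 0, 0, 0, 0, 0, 0, 0, 0, 0, 0, 0, 0, 0, 0, 0, 0, 0, 0, 0, 0, 0, 0, 0, 0, 0, 0, 0, 0, 0, 0, 0, 0]
  grip_force: 25

```text
t: 4.75
tool_pos: [0.4521, 0.242, 0.0437]
orientation: [1.502, 2.756, 0.005]
force: [0.3, 0.1, -0.0]
opening: 0.0645
gripper_force: 0.0
```

```bash
python3 - <<'E'
from h import *
p,R,s=cur();print(p,s['opening'],s['gripper_force'],s['force'])
E
```

```text
[0.45209914 0.24196492 0.04367334] 0.06445759258236824 0.0 [ 0.31381584  0.05665959 -0.03627459]
```

apply_moves:
  steps: [0, 0, 0, 0, 0, 0, 0, 0, 0, 0, 0, 0, 0, 0, 0, 0, 0, 0, 0, 0, 0, 0, 0, 0, 0, 0, 0, 0, 0, 0, 0, 0, 0, 0, 0, 0, 0, 0, 0, 0, 0, 0, 0, 0, 0, 0, 0, 0, 0, 0, 0, 0, 0, 0, 0, 0, 0, 0, 0, 0, 0, 0, 0, 0, 0, 0, 0, 0, 0, 0]

```text
t: 5.58
tool_pos: [0.4504, 0.2416, 0.0413]
orientation: [1.503, 2.759, 0.0]
force: [1.3, 0.1, -0.3]
opening: 0.014
gripper_force: 25.0
```

```bash
python3 - <<'E'
from h import *
p,R,s=cur();print(p,s['opening'],s['gripper_force'],s['force'])
plan([.475,-.283,.165],np.radians(177.3),16,[p[0],p[1],.165],R)
E
```

```text
[0.4503743  0.24159673 0.04132168] 0.013957915570344181 24.999783039093018 [ 1.30639699  0.11667207 -0.333544  ]
t 5.58 p [0.4504 0.2416 0.165 ] d [ 0.0246 -0.5246  0.    ] rv deg [  0.    0.  -54.4] n 16
[-0.95, -0.55, 0.0, 0.0, 0.0, -0.57]
[-0.91, -0.6, 0.0, 0.0, 0.0, -0.57]
[-0.87, -0.66, 0.0, 0.0, 0.0, -0.57]
[-0.83, -0.71, 0.0, 0.0, 0.0, -0.57]
[-0.79, -0.76, 0.0, 0.0, 0.0, -0.57]
[-0.74, -0.8, 0.0, 0.0, 0.0, -0.57]
[-0.69, -0.85, 0.0, 0.0, 0.0, -0.57]
[-0.64, -0.89, 0.0, 0.0, 0.0, -0.57]
[-0.59, -0.92, 0.0, 0.0, 0.0, -0.57]
[-0.53, -0.96, 0.0, 0.0, 0.0, -0.57]
[-0.48, -0.99, 0.0, 0.0, 0.0, -0.57]
[-0.42, -1.01, 0.0, 0.0, 0.0, -0.57] 
--
[-0.36, -1.03, 0.0, 0.0, 0.0, -0.57]
[-0.29, -1.05, 0.0, 0.0, 0.0, -0.57]
[-0.23, -1.07, 0.0, 0.0, 0.0, -0.57]
[-0.17, -1.08, 0.0, 0.0, 0.0, -0.57] 
--
```

apply_moves:
  steps: [0, 0, -0.5, 0, 0, 0, 0, 0, 0, -0.9, 0, 0, 0, 0, 0, 0, -0.9, 0, 0, 0, 0, 0, 0, -0.9, 0, 0, 0, 0, 0, 0, -0.9, 0, 0, 0, 0, -0.5, -0.3, -0.5, 0, 0, -0.3, 0, -0.9, -0.6, 0, 0, 0, -0.6, 0, -0.9, -0.6, 0, 0, 0, -0.6, 0, -0.9, -0.7, 0, 0, 0, -0.6, 0, -0.8, -0.7, 0, 0, 0, -0.6, 0, -0.8, -0.8, 0, 0, 0, -0.6, 0, -0.7, -0.8, 0, 0, 0, -0.6, 0]

```text
t: 6.58
tool_pos: [0.4625, 0.026, 0.1788]
orientation: [-0.907, -3.007, 0.001]
force: [-0.1, 0.6, -2.8]
opening: 0.0137
gripper_force: 25.0
```

```bash
python3 - <<'E'
from h import *
p,R,s=cur();print(p,s['opening'],s['gripper_force'],s['force'])
plan([.475,-.283,.165],np.radians(177.3),11)
E
```

```text
[0.46252633 0.02599708 0.1787997 ] 0.013668764525180682 25.000884532928467 [-0.0934456   0.55547742 -2.8329886 ]
t 6.58 p [0.4625 0.026  0.1788] d [ 0.0125 -0.309  -0.0138] rv deg [ -0.   -0.1 -30.9] n 11
[-0.55, -0.76, 0.04, 0.0, 0.0, -0.47]
[-0.51, -0.79, 0.04, 0.0, 0.0, -0.47]
[-0.47, -0.81, 0.04, 0.0, 0.0, -0.47]
[-0.43, -0.83, 0.04, 0.0, 0.0, -0.47]
[-0.39, -0.85, 0.04, 0.0, 0.0, -0.47]
[-0.35, -0.87, 0.04, 0.0, 0.0, -0.47]
[-0.31, -0.89, 0.04, 0.0, 0.0, -0.47]
[-0.26, -0.9, 0.04, 0.0, 0.0, -0.47]
[-0.22, -0.91, 0.04, 0.0, 0.0, -0.47]
[-0.17, -0.92, 0.04, 0.0, 0.0, -0.47]
[-0.13, -0.93, 0.04, 0.0, 0.0, -0.47] 
--
```

apply_moves:
  steps: [-0.6, -0.8, 0, 0, 0, -0.5, 0, -0.5, -0.8, 0, 0, 0, -0.5, 0, -0.5, -0.8, 0, 0, 0, -0.5, 0, -0.4, -0.8, 0, 0, 0, -0.5, 0, -0.4, -0.9, 0, 0, 0, -0.5, 0, -0.3, -0.9, 0, 0, 0, -0.5, 0, -0.3, -0.9, 0, 0, 0, -0.5, 0, -0.3, -0.9, 0.1, 0, 0, -0.5, 0, -0.2, -0.9, 0.1, 0, 0, -0.5, 0, -0.2, -0.9, 0.1, 0, 0, -0.5, 0, 0, -0.5, 0.1, 0, 0, -0.15, 0, 0, 0, 0, 0, 0, 0, 0]

```text
t: 7.58
tool_pos: [0.4754, -0.273, 0.1656]
orientation: [-0.081, -3.138, -0.001]
force: [-0.4, 0.7, -3.2]
opening: 0.0136
gripper_force: 25.0
```

```bash
python3 - <<'E'
from h import *
p,R,s=cur();print(s['t'],p,s['opening'],s['force'])
a=snap('wrist');b=snap('top')
cv2.imwrite('pics/p1.png',np.hstack([a[60:330],cv2.resize(b[100:240,340:490],(289,270))])[:,:,::-1][:, :800] )
plan([.475,-.283,.0885],np.radians(177.3),4)
E
```

```text
7.5833 [ 0.47537542 -0.27300935  0.16564862] 0.013622801997011736 [-0.44192005  0.66677446 -3.17032787]
t 7.68 p [ 0.476  -0.2704  0.1663] d [-0.001  -0.0126 -0.0778] rv deg [ 0.1 -0.1 -0.3] n 4
[0.0, -0.11, 0.65, 0.0, 0.0, -0.01]
[0.0, -0.11, 0.65, 0.0, 0.0, -0.01]
[0.0, -0.11, 0.65, 0.0, 0.0, -0.01]
[0.0, -0.11, 0.65, 0.0, 0.0, -0.01] 
--
```

View pics/p1.png

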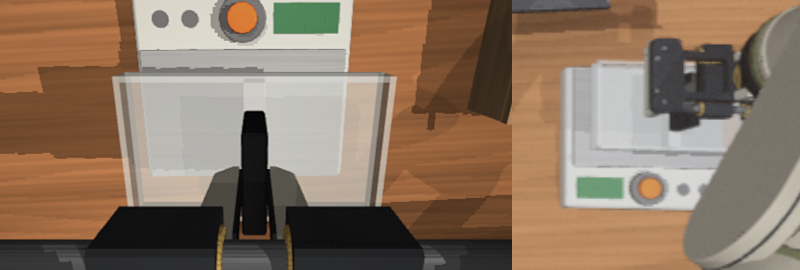

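The tray is held square above the scale, and the button shows at (241,78) in full wrist coordinates. I'll use that view to refine the scale position.

```bash
python3 - <<'E'
from h import *
cal=eyes.calibration('wrist');im=snap('wrist')
hsv=cv2.cvtColor(im,cv2.COLOR_RGB2HSV)
o=((hsv[...,0]<16)&(hsv[...,1]>190)&(hsv[...,2]>200));o[:, :215]=0;o[:,268:]=0;o[110:]=0
uv=np.argwhere(o).mean(0)[::-1];print(uv,o.sum(),ray(cal,uv,.05))
g=cv2.cvtColor(im,cv2.COLOR_RGB2GRAY).astype(int)
for r in(75,100,):
  row=hsv[r,:,1].astype(int); w=np.where(row[120:370]<60)[0]+120
  print(r,w.min(),w.max(),ray(cal,(w.min(),r),.03).round(4),ray(cal,(w.max(),r),.03).round(4))
for d in eyes.place_of('wrist','tray')[:1]:print(d,ray(cal,d['xy'],.166-.0413))
E
```

```text
[237.47775176  79.59016393] 427 [ 0.3839495  -0.28036181  0.05      ]
75 130 348 [ 0.3739 -0.3826  0.03  ] [ 0.3844 -0.1763  0.03  ]
100 133 346 [ 0.3967 -0.3833  0.03  ] [ 0.4073 -0.1776  0.03  ]
{'xy': [251.2, 202.1], 'conf': 0.67} [ 0.47461356 -0.27247859  0.1247    ]
```

apply_moves:
  steps: [0, -0.2, 0.6, 0, 0, 0, 0, 0, -0.2, 0.7, 0, 0, 0, 0, 0, -0.05, 0.7, 0, 0, 0, 0, 0, 0, 0.4, 0, 0, 0, 0, 0, 0, 0.2, 0, 0, 0, 0, 0, 0, 0.05, 0, 0, 0, 0, 0, 0, 0.05, 0, 0, 0, 0, 0, 0, 0, 0, 0, 0, 0, 0, 0, 0, 0, 0, 0, 0]

```text
t: 8.53
tool_pos: [0.477, -0.2843, 0.0877]
orientation: [0.078, 3.139, -0.002]
force: [-0.0, -0.4, -1.7]
opening: 0.0136
gripper_force: 25.0
```

```bash
python3 - <<'E'
from h import *
p,R,s=cur();print(s['t'],p,s['opening'],s['force'])
plan([.475,-.283,.081],np.radians(177.3),1)
E
```

```text
8.5333 [ 0.47696537 -0.28434518  0.08770427] 0.01362844866561921 [-0.04953111 -0.4084061  -1.72695601]
t 8.53 p [ 0.477  -0.2843  0.0877] d [-0.002   0.0013 -0.0067] rv deg [-0.1  0.1 -0.1] n 1
[0.07, 0.04, 0.22, -0.01, 0.02, -0.02] 
--
```

apply_moves:
  steps: [0, 0, 0.05, 0, 0, 0, 0, 0, 0, 0.05, 0, 0, 0, 0, 0, 0, 0.04, 0, 0, 0, 0, 0, 0, 0, 0, 0, 0, 0]

```text
t: 8.87
tool_pos: [0.476, -0.2839, 0.0819]
orientation: [-0.078, -3.14, -0.0]
force: [-1.0, 0.3, -4.2]
opening: 0.0137
gripper_force: 25.0
```

```bash
python3 - <<'E'
from h import *
p,R,s=cur();print(s['t'],p,s['opening'],s['force'])
E
```

```text
8.8667 [ 0.47597229 -0.28390277  0.08186753] 0.013670116705632607 [-0.97865772  0.26420904 -4.19353045]
```

apply_moves:
  steps: [0, 0, 0.03, 0, 0, 0, 0, 0, 0, 0.02, 0, 0, 0, 0, 0, 0, 0, 0, 0, 0, 0]

```text
t: 9.12
tool_pos: [0.4762, -0.284, 0.0813]
orientation: [0.078, 3.141, -0.0]
force: [-3.7, 2.3, 4.2]
opening: 0.0137
gripper_force: 25.0
```

```bash
python3 - <<'E'
from h import *
p,R,s=cur();print(s['t'],p,s['opening'],s['force'])
cal=eyes.calibration('wrist');snap('wrist');p,R,s=cur();print(p,s['force'])
E
```

```text
9.1167 [ 0.47619825 -0.28403044  0.08131828] 0.013654567556048774 [-3.67465795  2.2850812   4.15961549]
[ 0.47619874 -0.28400706  0.08130938] [-3.43632541  3.19986928  5.64873003]
```

apply_moves:
  steps: [0, 0, 0, 0, 0, 0, 40, 0, 0, 0, 0, 0, 0, 40, 0, 0, 0, 0, 0, 0, 40, 0, 0, 0, 0, 0, 0, 40, 0, 0, -0.3, 0, 0, 0, 40, 0, 0, -0.8, 0, 0, 0, 40, 0, 0, -1, 0, 0, 0, 40, 0.5, 0, -0.4, 0, 0, 0, 0, 1, 0, 0, 0, 0, 0, 0, 1, 0, 0, 0, 0, 0, 0, 0.5, 0, 0, 0, 0, 0, 0, 0, 0, 0, 0, 0, 0, 0]

```text
t: 10.17
tool_pos: [0.3843, -0.2796, 0.1564]
orientation: [-0.08, -3.14, 0.001]
force: [-0.2, 0.3, -0.4]
opening: 0.0083
gripper_force: 0.0
```

```bash
python3 - <<'E'
from h import *
im=snap('top','t2.png');cal=eyes.calibration('top')
p,R,s=cur();print(s['t'],p,s['opening'],s['force'])
print([ (d['conf'],ray(cal,d['xy'],.04).round(4)) for d in eyes.place_of('top','tray')[:3]])
plan([.383,-.279,.06],np.radians(177.3),3)
cv2.imwrite('pics/t2c.png',cv2.resize(im[110:230,340:480,::-1],(700,600)))
E
```

```text
10.2167 [ 0.38575617 -0.27987655  0.15658717] 0.0044744802907135395 [-0.01227052 -0.38592069  0.31997513]
[(0.69, array([0.1874, 0.294 , 0.04  ])), (0.59, array([0.4334, 0.5246, 0.04  ])), (0.3, array([ 0.4147, -0.0018,  0.04  ]))]
t 10.27 p [ 0.3866 -0.2799  0.1565] d [-0.0036  0.0009 -0.0965] rv deg [-0.1  0.1 -0.2] n 3
[0.04, 0.01, 1.07, 0.0, 0.01, -0.01]
[0.04, 0.01, 1.07, 0.0, 0.01, -0.01]
[0.04, 0.01, 1.07, 0.0, 0.01, -0.01] 
--
```

View pics/t2c.png

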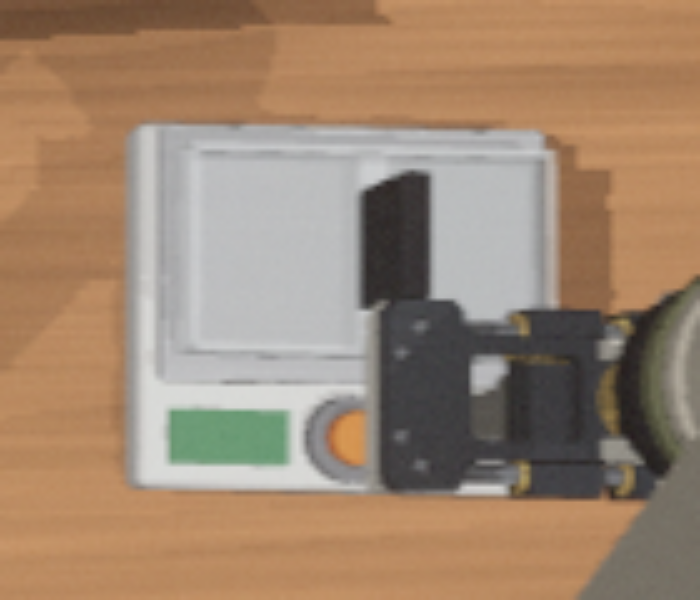

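apply_moves:
  steps: [0.1, 0, 0.8, 0, 0, 0, 0, 0, 0, 1, 0, 0, 0, 0, 0, 0, 0.8, 0, 0, 0, 0, 0, 0, 0.5, 0, 0, 0, 0, 0, 0, 0.2, 0, 0, 0, 0, 0, 0, 0.1, 0, 0, 0, 0, 0, 0, 0.1, 0, 0, 0, 0, 0, 0, 0.1, 0, 0, 0, 0, 0, 0, 0.1, 0, 0, 0, 0, 0, 0, 0.05, 0, 0, 0, 0, 0, 0, 0, 0, 0, 0, 0]

```text
t: 11.18
tool_pos: [0.3834, -0.2795, 0.0433]
orientation: [0.078, 3.14, -0.0]
force: [-0.1, -0.4, -0.0]
opening: 0.0004
gripper_force: 0.0
```

```bash
python3 - <<'E'
from h import *
p,R,s=cur();print(s['t'],p,s['opening'],s['force'])
cal=eyes.calibration('top')
w=[ray(cal,(340+x/5,110+y/5),.065)[:2] for x,y in((187,143),(556,150),(556,368),(183,352))]
print(np.round(w,4)); print('plate axis frame center of left edge',(w[0]+w[3])/2)
E
```

```text
11.1833 [ 0.38342114 -0.2794967   0.04333756] 0.0004441915961376741 [-0.09618159 -0.35197491 -0.0082395 ]
[[ 0.53   -0.1956]
 [ 0.5217 -0.3779]
 [ 0.4134 -0.3713]
 [ 0.426  -0.1887]]
plate axis frame center of left edge [ 0.47799565 -0.19215755]
```

```bash
python3 - <<'E'
from h import *
im=snap('wrist','w3.png')
p,R,s=cur();print(s['t'],p,s['opening'],s['force'],s['joint_torque'])
E
```

```text
11.2333 [ 0.38343443 -0.27952295  0.04345493] 0.00034006878485139114 [ 0.15279493  0.68420428 -0.69550444] [ 1.93590147e-02 -4.03990567e+01 -4.48930264e+01 -5.62341989e-02
 -5.23883136e-03  9.36314573e-04]
```

View pics/w3.png

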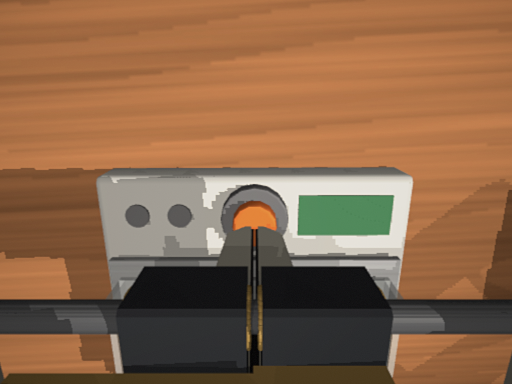

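```bash
python3 - <<'E'
from h import *
cal=eyes.calibration('wrist');p,R,s=cur()
print('tcp',proj(cal,p),'above',proj(cal,p+[0,0,.02]))
hsv=cv2.cvtColor(cv2.imread('pics/w3.png'),cv2.COLOR_BGR2HSV)
o=((hsv[...,0]<16)&(hsv[...,1]>200)&(hsv[...,2]>200)).astype(np.uint8);o[:180]=0;o[250:]=0;o[:,:220]=0;o[:,290:]=0
x,y,w,h=cv2.boundingRect(o);print('orange',x,y,w,h)
for z in(.05,.044,.04):print(z,'front/top point',ray(cal,(x+w/2,y),z),'L',ray(cal,(x,y+15),z)[1],'R',ray(cal,(x+w,y+15),z)[1])
# collar: rows
print('collar top front',ray(cal,(254,185),.04))
E
```

```text
tcp [254.22366859 225.20576906] above [254.25327866 238.82411763]
orange 234 220 1 4
0.05 front/top point [ 0.37667834 -0.2911984   0.05      ] L -0.2921633335920694 R -0.2915476944064174
0.044 front/top point [ 0.37907543 -0.2916987   0.044     ] L -0.2926948079785298 R -0.2920592798379178
0.04 front/top point [ 0.3806735  -0.29203223  0.04      ] L -0.29304912423617 R -0.2924003367922514
collar top front [ 0.35801557 -0.27841101  0.04      ]
```

apply_moves:
  steps: [0.1, 0, 0.05, 0, 0, 0, 0, 0, 0, 0.05, 0, 0, 0, 0, 0, 0, 0, 0, 0, 0, 0]

```text
t: 11.48
tool_pos: [0.38, -0.2792, 0.0399]
orientation: [-0.078, -3.14, -0.0]
force: [0.3, -0.7, -0.6]
opening: 0.0005
gripper_force: 0.0
```

```bash
python3 - <<'E'
from h import *
p,R,s=cur();print(s['t'],p,s['opening'],s['force'])
snap('wrist');cal=eyes.calibration('wrist')
for d in eyes.place_of('wrist','tare_top')[:2]:print(d,ray(cal,d['xy'],.05),ray(cal,d['xy'],.044))
p,R,s=cur();print(s['force'],p)
E
```

```text
11.4833 [ 0.37997527 -0.27916311  0.03992696] 0.0004926511698573673 [ 0.27156553 -0.67934496 -0.59135843]
{'xy': [256.2, 233.0], 'conf': 0.67} [ 0.38102636 -0.27802467  0.05      ] [ 0.38371807 -0.27811031  0.044     ]
[ 0.78361907 -0.23170897 -0.98841227] [ 0.38019668 -0.27920549  0.04012774]
```

apply_moves:
  steps: [0, 0, 0.07, 0, 0, 0, 0, 0, 0, 0, 0, 0, 0, 0]

```text
t: 11.75
tool_pos: [0.3802, -0.2791, 0.0377]
orientation: [-0.078, -3.14, -0.0]
force: [-0.7, -0.2, -0.0]
opening: 0.0002
gripper_force: 0.0
```

```bash
python3 - <<'E'
from h import *
p,R,s=cur();print(s['t'],p,s['force'])
im=snap('wrist'); cv2.imwrite('pics/w4.png',cv2.resize(im[150:270,170:330,::-1],(800,600),interpolation=cv2.INTER_CUBIC))
E
```

```text
11.75 [ 0.38016013 -0.27912627  0.03774788] [-0.72405786 -0.22084351 -0.03477812]
```

View pics/w4.png

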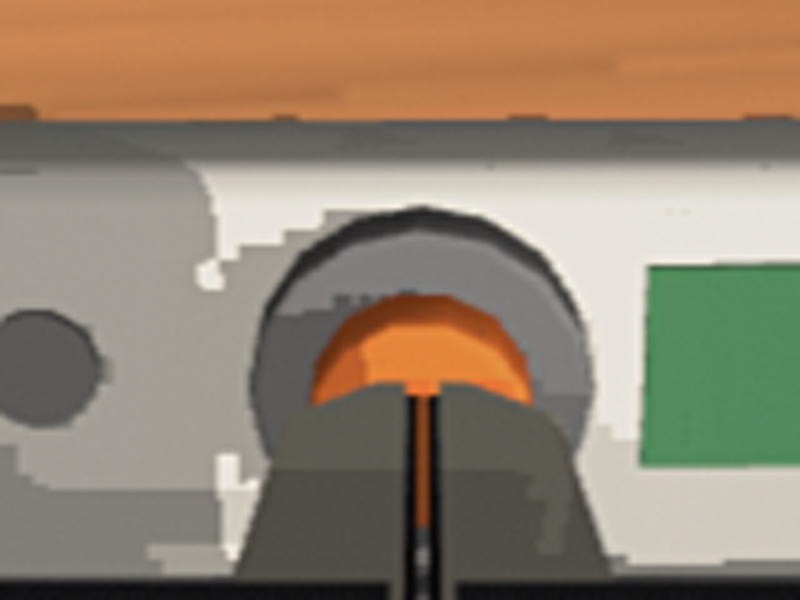

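The fingers are centred over the button, but the button is still fully up and no force shows. So the true height must be above the reading. I'll go on down gently, watching the force.

apply_moves:
  steps: [0, 0, 0.08, 0, 0, 0, 0, 0, 0, 0.08, 0, 0, 0, 0, 0, 0, 0, 0, 0, 0, 0]

```text
t: 12.05
tool_pos: [0.3799, -0.2789, 0.0326]
orientation: [-0.078, -3.14, -0.001]
force: [0.1, 1.8, -1.1]
opening: 0.0008
gripper_force: 0.0
```

apply_moves:
  steps: [0, 0, 0.04, 0, 0, 0, 0, 0, 0, 0, 0, 0, 0, 0]

```text
t: 12.22
tool_pos: [0.3801, -0.279, 0.0317]
orientation: [-0.078, -3.14, -0.001]
force: [0.1, -0.0, -0.3]
opening: 0.0002
gripper_force: 0.0
```

```bash
python3 - <<'E'
from h import *
im=snap('wrist'); cal=eyes.calibration('wrist');p,R,s=cur();print(s['t'],p,s['force'])
cv2.imwrite('pics/w5.png',im[120:300,80:430,::-1])
hsv=cv2.cvtColor(im,cv2.COLOR_RGB2HSV)
for r in(170,180,190,200):
  w=np.where(hsv[r,60:460,1]<70)[0]+60
  a,b=ray(cal,(w.min(),r),.03),ray(cal,(w.max(),r),.03);print(r,w.min(),w.max(),np.linalg.norm(a-b),a.round(4),b.round(4))
print(-np.array(cal['R']).T@cal['t'])
E
```

```text
12.2667 [ 0.38018046 -0.2791236   0.031877  ] [ 0.84594316  0.1809964  -0.30175353]Traceback (most recent call last):
  File "<stdin>", line 7, in <module>
    return umr_minimum(a, axis, None, out, keepdims, initial, where)
ValueError: zero-size array to reduction operation minimum which has no identity
```

View pics/w5.png

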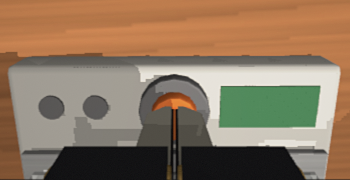

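```bash
python3 - <<'E'
from h import *
im=snap('wrist'); cal=eyes.calibration('wrist');c=-np.array(cal['R']).T@cal['t'];print(c)
w3=cv2.imread('pics/w3.png')[:,:,::-1]
for n,i in(('w3',w3),('now',im)):
  for x in(248,262):print(n,x,[tuple(int(k) for k in i[r,x]) for r in range(182,240,3)])
# predicted button rows now: top rim front & collar front, for several z bias
for b in(0,.005,.01,.015,.02):
  cc=dict(cal);cc['t']=np.array(cal['t'])-np.array(cal['R'])@[0,0,b]
  print(b,[proj(cc,np.array([.381-r,-.279,z])).round(1)[1] for r,z in((.022,.04),(.014,.04),(.014,.044),(.014,.05))],
   (proj(cc,np.array([.355,-.174,.03]))-proj(cc,np.array([.355,-.384,.03]))).round(1)[0])
E
```

```text
[ 0.29938762 -0.27546567  0.22431981]
w3 248 [(229, 225, 215), (77, 75, 71), (55, 54, 53), (132, 129, 126), (129, 126, 123), (129, 126, 123), (128, 122, 119), (109, 52, 20), (157, 81, 36), (228, 133, 59), (228, 133, 58), (228, 133, 58), (228, 133, 58), (227, 132, 58), (231, 133, 58), (91, 89, 82), (93, 89, 80), (93, 90, 81), (94, 90, 81), (93, 90, 81)]
w3 262 [(228, 224, 215), (125, 122, 116), (58, 57, 56), (133, 130, 127), (128, 124, 123), (128, 125, 123), (129, 127, 126), (134, 61, 24), (161, 77, 33), (230, 141, 62), (228, 133, 58), (227, 133, 57), (228, 134, 58), (228, 133, 58), (230, 134, 58), (90, 89, 82), (93, 90, 81), (94, 90, 81), (93, 90, 81), (93, 90, 81)]
now 248 [(106, 102, 97), (150, 146, 138), (206, 201, 190), (222, 219, 207), (210, 204, 192), (47, 46, 45), (108, 106, 104), (130, 127, 124), (129, 125, 123), (129, 125, 123), (112, 78, 63), (109, 51, 19), (138, 68, 30), (191, 97, 45), (191, 95, 43), (91, 90, 82), (93, 90, 81), (93, 91, 81), (94, 90, 81), (94, 91, 82)]
now 262 [(104, 102, 95), (152, 148, 139), (207, 201, 191), (222, 218, 206), (233, 226, 213), (53, 52, 51), (97, 95, 93), (128, 125, 123), (128, 124, 123), (129, 124, 123), (128, 121, 120), (135, 64, 24), (163, 79, 34), (230, 140, 62), (230, 134, 57), (91, 90, 82), (92, 89, 80), (93, 90, 81), (92, 89, 80), (93, 90, 80)]
0 [np.float64(197.1), np.float64(209.9), np.float64(212.2), np.float64(215.9)] 340.4
0.005 [np.float64(194.6), np.float64(207.0), np.float64(209.3), np.float64(212.8)] 332.5
0.01 [np.float64(192.2), np.float64(204.3), np.float64(206.5), np.float64(209.9)] 325.0
0.015 [np.float64(189.8), np.float64(201.8), np.float64(203.8), np.float64(207.0)] 317.8
0.02 [np.float64(187.6), np.float64(199.3), np.float64(201.3), np.float64(204.3)] 310.9
```

The button pixels show it still fully up, and the fingers are above it. The real tips seem to end short of the nominal TCP, so I'll keep going down in small steps.

apply_moves:
  steps: [0, 0, 0.07, 0, 0, 0, 0, 0, 0, 0, 0, 0, 0, 0]

```text
t: 12.48
tool_pos: [0.3802, -0.2791, 0.0297]
orientation: [-0.078, -3.14, -0.0]
force: [0.5, 0.3, -0.2]
opening: 0.0007
gripper_force: 0.0
```

apply_moves:
  steps: [0, 0, 0.07, 0, 0, 0, 0, 0, 0, 0, 0, 0, 0, 0]

```text
t: 12.65
tool_pos: [0.3801, -0.279, 0.0274]
orientation: [-0.078, -3.14, -0.001]
force: [0.0, -0.1, 0.1]
opening: 0.0005
gripper_force: 0.0
```

apply_moves:
  steps: [0, 0, 0.06, 0, 0, 0, 0, 0, 0, 0, 0, 0, 0, 0]

```text
t: 12.82
tool_pos: [0.3801, -0.279, 0.0257]
orientation: [-0.078, -3.14, -0.0]
force: [0.1, 0.6, -0.2]
opening: 0.0005
gripper_force: 0.0
```

```bash
python3 - <<'E'
from h import *
im=snap('scene'); cal=eyes.calibration('scene');p,R,s=cur()
a=im[235:384,60:260,::-1]
cv2.imwrite('pics/s6.png',cv2.resize(a,(800,596),interpolation=cv2.INTER_CUBIC))
f=lambda X:((proj(cal,np.array(X))-[60,235])*4).round(0)
print('tcp',f(p),'btn top',f([.382,-.279,.05]),'btn base',f([.382,-.279,.04]),'tcp+19',f(p+[0,0,.019]))
w=snap('wrist')
for x in(248,262):print(x,[tuple(int(k) for k in w[r,x]) for r in range(188,240,3)])
E
```

```text
tcp [257. 338.] btn top [249. 313.] btn base [253. 324.] tcp+19 [249. 317.]
248 [(156, 151, 142), (207, 200, 190), (222, 219, 206), (229, 222, 209), (45, 44, 43), (89, 88, 86), (129, 125, 122), (129, 124, 122), (128, 124, 122), (125, 118, 118), (108, 52, 22), (120, 58, 26), (196, 99, 45), (91, 90, 83), (94, 91, 81), (94, 90, 81), (93, 90, 81), (93, 90, 81)]
262 [(156, 152, 144), (207, 200, 190), (222, 219, 206), (235, 230, 217), (50, 49, 48), (82, 80, 79), (130, 128, 126), (128, 124, 123), (129, 125, 123), (129, 127, 126), (131, 60, 22), (148, 72, 30), (224, 126, 55), (91, 89, 82), (93, 90, 81), (93, 90, 80), (93, 90, 81), (93, 90, 80)]
```

View pics/s6.png

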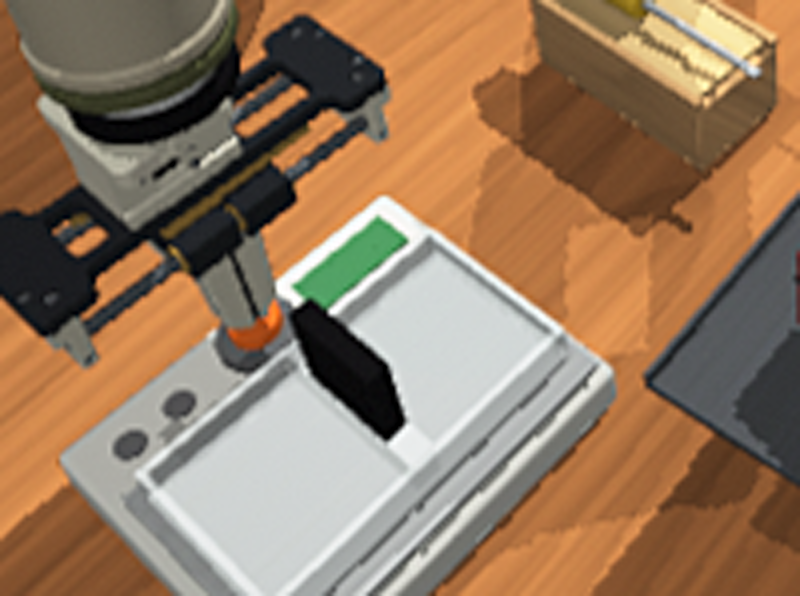

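The scene view shows the fingertips just at the orange button, with the tray lying square on the plate. I'll continue in small steps.

apply_moves:
  steps: [0, 0, 0.06, 0, 0, 0, 0, 0, 0, 0, 0, 0, 0, 0]

```text
t: 13.08
tool_pos: [0.3804, -0.2794, 0.0242]
orientation: [0.078, 3.14, -0.0]
force: [-0.2, -0.2, 1.9]
opening: 0.0006
gripper_force: 0.7
```

apply_moves:
  steps: [0, 0, 0.06, 0, 0, 0, 0, 0, 0, 0, 0, 0, 0, 0]

```text
t: 13.25
tool_pos: [0.3805, -0.2794, 0.0225]
orientation: [0.078, 3.14, -0.001]
force: [0.4, -0.7, 2.0]
opening: 0.0006
gripper_force: 1.2
```

apply_moves:
  steps: [0, 0, 0.06, 0, 0, 0, 0, 0, 0, 0, 0, 0, 0, 0]

```text
t: 13.42
tool_pos: [0.3805, -0.2794, 0.0207]
orientation: [0.078, 3.14, -0.001]
force: [0.1, -0.9, 4.0]
opening: 0.0004
gripper_force: 1.7
```

Contact began at a reading of about 0.025, so the real tips end about 25 mm above the reported TCP. I'll press it right down.

apply_moves:
  steps: [0, 0, 0.06, 0, 0, 0, 0, 0, 0, 0, 0, 0, 0, 0]

```text
t: 13.58
tool_pos: [0.3805, -0.2794, 0.0189]
orientation: [0.078, 3.14, -0.001]
force: [0.6, -0.8, 4.0]
opening: 0.0004
gripper_force: 2.3
```

apply_moves:
  steps: [0, 0, 0.04, 0, 0, 0, 0, 0, 0, 0, 0, 0, 0, 0]

```text
t: 13.75
tool_pos: [0.3805, -0.2795, 0.0184]
orientation: [0.078, 3.14, -0.0]
force: [-1.4, 1.5, 9.3]
opening: 0.0005
gripper_force: 4.7
```

apply_moves:
  steps: [0, 0, 0.03, 0, 0, 0, 0, 0, 0, 0, 0, 0, 0, 0, 0, 0, 0, 0, 0, 0, 0, 0, 0, -0.3, 0, 0, 0, 0, 0, 0, -0.6, 0, 0, 0, 0, 0, 0, -1, 0, 0, 0, 75, 0, 0, -1, 0, 0, 0, 75, 0, 0, -1, 0, 0, 0, 75, 0, 0, -1, 0, 0, 0, 75]

```text
t: 14.5
tool_pos: [0.3797, -0.2786, 0.1644]
orientation: [-0.078, -3.139, -0.002]
force: [0.4, -0.1, -0.6]
opening: 0.0227
gripper_force: 0.0
```

```bash
python3 - <<'E'
from h import *
p,R,s=cur();print(s['t'],p,s['opening'],s['force'])
plan([.668,.05,.225],np.radians(87.3),17)
E
```

```text
14.5 [ 0.37965408 -0.27860496  0.16444033] 0.022678052679505234 [ 0.35226448 -0.05063332 -0.55722443]
t 14.5 p [ 0.3797 -0.2786  0.1644] d [0.2883 0.3286 0.0606] rv deg [-0.  -0.1 89.9] n 17
[-0.53, 0.67, -0.12, 0.0, 0.0, 0.88]
[-0.47, 0.72, -0.12, 0.0, 0.0, 0.88]
[-0.4, 0.76, -0.12, 0.0, 0.0, 0.88]
[-0.33, 0.79, -0.12, 0.0, 0.0, 0.88]
[-0.25, 0.82, -0.12, 0.0, 0.0, 0.88]
[-0.18, 0.84, -0.12, 0.0, 0.0, 0.88]
[-0.1, 0.85, -0.12, 0.0, 0.0, 0.88]
[-0.02, 0.86, -0.12, 0.0, 0.0, 0.88]
[0.06, 0.86, -0.12, 0.0, 0.0, 0.88]
[0.14, 0.85, -0.12, 0.0, 0.0, 0.88]
[0.21, 0.83, -0.12, 0.0, 0.0, 0.88]
[0.29, 0.81, -0.12, 0.0, 0.0, 0.88] 
--
[0.36, 0.78, -0.12, 0.0, 0.0, 0.88]
[0.43, 0.74, -0.12, 0.0, 0.0, 0.88]
[0.5, 0.7, -0.12, 0.0, 0.0, 0.88]
[0.56, 0.65, -0.12, 0.0, 0.0, 0.88]
[0.62, 0.59, -0.12, 0.0, 0.0, 0.88] 
--
```

apply_moves:
  steps: [-0.5, 0.7, -0.2, 0, 0, 0.9, 75, -0.5, 0.7, -0.2, 0, 0, 0.9, 75, -0.4, 0.8, -0.2, 0, 0, 0.9, 75, -0.3, 0.8, -0.2, 0, 0, 0.9, 75, -0.2, 0.8, -0.2, 0, 0, 0.9, 75, -0.2, 0.8, -0.2, 0, 0, 0.9, 75, -0.1, 0.9, -0.2, 0, 0, 0.9, 75, 0, 0.9, -0.2, 0, 0, 0.9, 75, 0.1, 0.9, -0.2, 0, 0, 0.9, 75, 0.1, 0.9, -0.2, 0, 0, 0.9, 75, 0.2, 0.8, 0, 0, 0, 0.9, 75, 0.3, 0.8, 0, 0, 0, 0.9, 75]

```text
t: 15.5
tool_pos: [0.5871, -0.0436, 0.2235]
orientation: [-1.754, -2.606, 0.0]
force: [0.5, -0.3, 0.7]
opening: 0.0699
gripper_force: 0.0
```

```bash
python3 - <<'E'
from h import *
p,R,s=cur();print(s['t'],p,s['opening'],s['force'])
cal=eyes.calibration('wrist');im=snap('wrist','w7.png')
for n in('clamp','case','mirror'):
  for d in eyes.place_of('wrist',n)[:2]:print(n,d['conf'],d['xy'],ray(cal,d['xy'],.11))
plan([.668,.05,.225],np.radians(87.3),6)
E
```

```text
15.5 [ 0.58706809 -0.04364777  0.22353475] 0.06993185460698534 [ 0.5186344  -0.3012549   0.74534394]
clamp 0.65 [379.3, 117.2] [0.67011025 0.05241616 0.11      ]
case 0.84 [303.0, 282.7] [ 0.67720738 -0.13057022  0.11      ]
mirror 0.76 [339.9, 209.3] [ 0.67660099 -0.04138156  0.11      ]
t 15.7 p [ 0.5859 -0.0444  0.2227] d [0.0821 0.0944 0.0023] rv deg [-0.1 -0.  25.2] n 6
[0.31, 0.62, -0.01, 0.0, 0.0, 0.7]
[0.35, 0.6, -0.01, 0.0, 0.0, 0.7]
[0.4, 0.57, -0.01, 0.0, 0.0, 0.7]
[0.44, 0.54, -0.01, 0.0, 0.0, 0.7]
[0.48, 0.51, -0.01, 0.0, 0.0, 0.7]
[0.51, 0.47, -0.01, 0.0, 0.0, 0.7] 
--
```

apply_moves:
  steps: [0.3, 0.6, -0.1, 0, 0, 0.7, 75, 0.3, 0.6, 0, 0, 0, 0.7, 75, 0.4, 0.6, 0, 0, 0, 0.7, 75, 0.4, 0.5, 0, 0, 0, 0.7, 75, 0.5, 0.5, 0, 0, 0, 0.7, 75, 0.5, 0.5, 0, 0, 0, 0.7, 75, 0, 0, 0, 0, 0, 0, 75]

```text
t: 16.28
tool_pos: [0.67, 0.048, 0.2258]
orientation: [-2.277, -2.163, 0.0]
force: [0.9, 0.2, -0.3]
opening: 0.0696
gripper_force: 0.0
```

```bash
python3 - <<'E'
from h import *
p,R,s=cur();print(s['t'],p,s['opening'],s['force'])
cal=eyes.calibration('wrist');im=snap('wrist','w8.png')
for d in eyes.place_of('wrist','clamp')[:2]:print(d['conf'],d['xy'],ray(cal,d['xy'],.11))
b=eyes.search_frame('wrist','clamp')[:1];print(b)
p,R,s=cur()
for z in(.174,):
  for du in (0,):print([proj(cal,np.array([.669,.051,z])+o).round(0) for o in([0,0,0],[.02,0,0],[-.02,0,0],[0,.02,0],[0,-.02,0])])
plan([.669,.051,.122],np.radians(87.3),4)
E
```

```text
16.2833 [0.67001377 0.04803167 0.22584473] 0.06961531585699805 [ 0.89404502  0.19067955 -0.31460729]
0.63 [256.3, 172.0] [0.67104821 0.05325164 0.11      ]
[{'rect': [222.9, 141.6, 70.7, 72.2], 'conf': 0.8}]
[array([254., 194.]), array([280., 193.]), array([229., 195.]), array([253., 169.]), array([256., 218.])]
t 16.43 p [0.6687 0.0454 0.2264] d [ 0.0003  0.0056 -0.1044] rv deg [-0.1  0.  -0. ] n 4
[0.05, 0.0, 0.87, 0.0, 0.0, 0.0]
[0.05, 0.0, 0.87, 0.0, 0.0, 0.0]
[0.05, 0.0, 0.87, 0.0, 0.0, 0.0]
[0.05, 0.0, 0.87, 0.0, 0.0, 0.0] 
--
```

apply_moves:
  steps: [0.2, 0.05, 0.8, 0, 0, 0, 75, 0, 0, 0.9, 0, 0, 0, 75, 0, 0, 0.9, 0, 0, 0, 75, 0, 0, 0.6, 0, 0, 0, 75, 0, 0, 0.3, 0, 0, 0, 75, 0, 0, 0, 0, 0, 0, 30, 0, 0, 0, 0, 0, 0, 30, 0, 0, 0, 0, 0, 0, 30, 0, 0, 0, 0, 0, 0, 30, 0, 0, 0, 0, 0, 0, 30, 0, 0, 0, 0, 0, 0, 30, 0, 0, 0, 0, 0, 0, 30]
  grip_force: 40

```text
t: 17.43
tool_pos: [0.6719, 0.0525, 0.1237]
orientation: [2.275, 2.165, 0.002]
force: [-2.5, -1.1, 5.2]
opening: 0.0397
gripper_force: 40.0
```

apply_moves:
  steps: [0, 0, 0, 0, 0, 0, 30]

```text
t: 17.52
tool_pos: [0.6719, 0.0525, 0.1237]
orientation: [2.275, 2.165, 0.002]
force: [-3.0, -0.5, 6.4]
opening: 0.0393
gripper_force: 40.0
```

apply_moves:
  steps: [0, 0, -0.3, 0, 0, 0, 30, 0, 0, -0.7, 0, 0, 0, 30, 0, 0, -0.8, 0, 0, 0, 30, 0, -0.5, -0.3, 0, 0, 0, 30, 0, -1, 0, 0, 0, 0, 30, 0, -1, 0, 0, 0, 0, 30, 0, -1, 0, 0, 0, 0, 30, -0.5, -0.8, 0, 0, 0, 0, 30, -1, -0.4, 0, 0, 0, 0, 30, -1, -0.4, 0, 0, 0, 0, 30, -1, -0.3, 0, 0, 0, 0, 30, -1, -0.3, 0, 0, 0, 0, 30]

```text
t: 18.52
tool_pos: [0.4928, -0.0746, 0.1852]
orientation: [2.275, 2.166, 0.0]
force: [0.2, -0.5, -2.8]
opening: 0.0395
gripper_force: 40.0
```

```bash
python3 - <<'E'
from h import *
p,R,s=cur();print(s['t'],p,s['opening'],s['force'])
plan([.477,-.2375,.15],np.radians(87.3),6)
E
```

```text
18.5167 [ 0.49282261 -0.07457317  0.18522507] 0.039549899356173396 [ 0.20007723 -0.49992835 -2.8329419 ]
t 18.52 p [ 0.4928 -0.0746  0.1852] d [-0.0158 -0.1629 -0.0352] rv deg [ 0.   0.  -0.1] n 6
[-0.91, -0.04, 0.2, 0.0, 0.0, 0.0]
[-0.91, -0.04, 0.2, 0.0, 0.0, 0.0]
[-0.91, -0.04, 0.2, 0.0, 0.0, 0.0]
[-0.91, -0.04, 0.2, 0.0, 0.0, 0.0]
[-0.91, -0.04, 0.2, 0.0, 0.0, 0.0]
[-0.91, -0.04, 0.2, 0.0, 0.0, 0.0] 
--
```

apply_moves:
  steps: [-0.9, 0, 0, 0, 0, 0, 30, -0.9, 0, 0, 0, 0, 0, 30, -0.9, 0, 0, 0, 0, 0, 30, -0.9, 0, 0, 0, 0, 0, 30, -0.8, 0, 0, 0, 0, 0, 30, -0.5, 0, 0, 0, 0, 0, 30, -0.2, 0, 0, 0, 0, 0, 30, 0, 0, 0, 0, 0, 0, 30, 0, 0, 0, 0, 0, 0, 30]

```text
t: 19.27
tool_pos: [0.4861, -0.226, 0.1847]
orientation: [-2.276, -2.165, -0.0]
force: [0.1, 1.1, -3.8]
opening: 0.0395
gripper_force: 40.0
```

```bash
python3 - <<'E'
from h import *
p,R,s=cur();print(s['t'],p,s['opening'],s['force'])
cal=eyes.calibration('wrist');im=snap('wrist','w9.png')
for d in eyes.place_of('wrist','tray')[:2]:print(d['conf'],d['xy'],ray(cal,d['xy'],.04))
print(eyes.search_frame('wrist','tray')[:1],eyes.search_frame('wrist','clamp')[:1])
# tray rim prediction
for c in((.475,-.284),):
  ex=np.array([np.cos(np.radians(87.3)),np.sin(np.radians(87.3)),0]);ey=np.array([-ex[1],ex[0],0])
  print([proj(cal,np.array([*c,.065])+a*.09*ex+b*.052*ey).round(0).tolist() for a,b in((1,1),(1,-1),(-1,1),(-1,-1))])
plan([.477,-.2375,.08],np.radians(87.3),4)
E
```

```text
19.2667 [ 0.48606024 -0.22599709  0.18473375] 0.03947026923734444 [ 0.09360866  1.1056044  -3.84989679]
[{'rect': [191.1, 140.5, 109.3, 157.8], 'conf': 0.85}] [{'rect': [204.2, 172.8, 101.7, 125.8], 'conf': 0.75}]
[[192.0, 144.0], [301.0, 144.0], [201.0, 306.0], [295.0, 306.0]]
t 19.47 p [ 0.4863 -0.2254  0.1848] d [-0.0093 -0.0121 -0.1048] rv deg [ 0.  -0.  -0.1] n 4
[-0.1, -0.07, 0.87, 0.0, 0.0, 0.0]
[-0.1, -0.07, 0.87, 0.0, 0.0, 0.0]
[-0.1, -0.07, 0.87, 0.0, 0.0, 0.0]
[-0.1, -0.07, 0.87, 0.0, 0.0, 0.0] 
--
```

apply_moves:
  steps: [-0.3, -0.3, 0.5, 0, 0, 0, 30, -0.05, 0, 0.9, 0, 0, 0, 30, 0, 0, 0.9, 0, 0, 0, 30, 0, 0, 0.8, 0, 0, 0, 30, 0, 0, 0.5, 0, 0, 0, 30, 0, 0, 0.2, 0, 0, 0, 30, 0, 0, 0, 0, 0, 0, 30, 0, 0, 0, 0, 0, 0, 30]

```text
t: 20.13
tool_pos: [0.477, -0.2364, 0.0715]
orientation: [2.275, 2.166, 0.0]
force: [1.0, 0.1, -3.6]
opening: 0.0395
gripper_force: 40.0
```

```bash
python3 - <<'E'
from h import *
p,R,s=cur();print(s['t'],p,s['opening'],s['force'])
plan([.477,-.236,.058],np.radians(87.3),1)
E
```

```text
20.1333 [ 0.47704252 -0.2364096   0.07148486] 0.03952930159460935 [ 1.03587158  0.11132828 -3.58315602]
t 20.13 p [ 0.477  -0.2364  0.0715] d [-0.      0.0004 -0.0135] rv deg [ 0.   0.  -0.1] n 1
[0.01, 0.0, 0.45, 0.0, 0.0, -0.02] 
--
```

apply_moves:
  steps: [0, 0, 0.2, 0, 0, 0, 30, 0, 0, 0.1, 0, 0, 0, 30, 0, 0, 0.06, 0, 0, 0, 30, 0, 0, 0, 0, 0, 0, 30]

```text
t: 20.47
tool_pos: [0.4766, -0.2366, 0.0599]
orientation: [-2.276, -2.166, -0.0]
force: [0.5, 0.0, -3.2]
opening: 0.0395
gripper_force: 40.0
```

apply_moves:
  steps: [0, 0, 0.04, 0, 0, 0, 30, 0, 0, 0.02, 0, 0, 0, 30, 0, 0, 0, 0, 0, 0, 30]

```text
t: 20.72
tool_pos: [0.4766, -0.2366, 0.0581]
orientation: [2.276, 2.166, 0.0]
force: [-0.5, -0.5, -3.0]
opening: 0.04
gripper_force: 40.0
```

apply_moves:
  steps: [0, 0, 0.03, 0, 0, 0, 30, 0, 0, 0.03, 0, 0, 0, 30, 0, 0, 0, 0, 0, 0, 30]

```text
t: 20.97
tool_pos: [0.4768, -0.2368, 0.0577]
orientation: [2.276, 2.165, -0.0]
force: [-5.1, 2.5, 8.1]
opening: 0.0396
gripper_force: 40.0
```

```bash
python3 - <<'E'
from h import *
p,R,s=cur();print(s['t'],p,s['opening'],s['force'])
E
```

```text
20.9667 [ 0.47678109 -0.23676721  0.05765945] 0.03955281010134733 [-5.1064163   2.53126235  8.14407659]
```

apply_moves:
  steps: [0, 0, -0.02, 0, 0, 0, 75, 0, 0, 0, 0, 0, 0, 75, 0, 0, 0, 0, 0, 0, 75, 0, 0, 0, 0, 0, 0, 75, 0, 0, -0.3, 0, 0, 0, 75, 0, 0, -0.8, 0, 0, 0, 75, 0, 0, -1, 0, 0, 0, 75, 0, 0, -1, 0, 0, 0, 75, 0, 0, -1, 0, 0, 0, 75, 0, 0, -1, 0, 0, 0, 90, 0, 0, -0.4, 0, 0, 0, 90]

```text
t: 21.88
tool_pos: [0.4783, -0.2376, 0.2278]
orientation: [2.271, 2.161, 0.003]
force: [0.2, -0.3, 0.2]
opening: 0.0788
gripper_force: 0.0
```

```bash
cat > cs.py <<'E'
from h import *
def casefit(im,cal,roi,z=.166):
    hsv=cv2.cvtColor(im,cv2.COLOR_RGB2HSV)
    m=(((hsv[...,0]<8)|(hsv[...,0]>172))&(hsv[...,1]>150)&(hsv[...,2]>50)).astype(np.uint8)
    x0,y0,x1,y1=roi;k=np.zeros_like(m);k[y0:y1,x0:x1]=m[y0:y1,x0:x1];k=cv2.morphologyEx(k,cv2.MORPH_CLOSE,np.ones((5,5)))
    c=max(cv2.findContours(k,0,2)[0],key=cv2.contourArea)
    r=cv2.minAreaRect(np.array([ray(cal,q[0],z)[:2] for q in c],np.float32));return r,cv2.boundingRect(c)
E
python3 - <<'E'
from cs import *
p,R,s=cur();print(s['t'],p,s['opening'],s['force'])
t0=cv2.imread('pics/t0.png')[:,:,::-1].copy()
print('t0',casefit(t0,eyes.calibration('top'),(340,40,385,95)))
im=snap('top','t9.png');cal=eyes.calibration('top')
for d in eyes.place_of('top','clamp')[:2]:print('clamp',d['conf'],ray(cal,d['xy'],.044))
for d in eyes.place_of('top','tray')[:4]:print('tray',d['conf'],ray(cal,d['xy'],.04))
plan([.672,-.14,.225],np.radians(87.3),8)
E
```

```text
21.8833 [ 0.47832608 -0.23763385  0.22777224] 0.07878219165857418 [ 0.19509811 -0.26687904  0.15841388]
t0 (((0.6702304482460022, -0.13147470355033875), (0.04891100525856018, 0.07732995599508286), 74.70874786376953), (346, 52, 29, 35))
clamp 0.81 [ 0.47373775 -0.24040036  0.044     ]
tray 0.95 [0.43937303 0.52741813 0.04      ]
tray 0.58 [ 0.47076787 -0.28772428  0.04      ]
t 22.03 p [ 0.4772 -0.237   0.2227] d [0.1948 0.097  0.0023] rv deg [ 0.1  0.1 -0.1] n 8
[0.44, 0.79, -0.01, 0.0, 0.0, 0.0]
[0.44, 0.79, -0.01, 0.0, 0.0, 0.0]
[0.44, 0.79, -0.01, 0.0, 0.0, 0.0]
[0.44, 0.79, -0.01, 0.0, 0.0, 0.0]
[0.44, 0.79, -0.01, 0.0, 0.0, 0.0]
[0.44, 0.79, -0.01, 0.0, 0.0, 0.0]
[0.44, 0.79, -0.01, 0.0, 0.0, 0.0]
[0.44, 0.79, -0.01, 0.0, 0.0, 0.0] 
--
```

apply_moves:
  steps: [0.4, 0.8, 0, 0, 0, 0.2, 95, 0.4, 0.8, 0, 0, 0, 0.3, 95, 0.4, 0.8, 0, 0, 0, 0.3, 95, 0.4, 0.8, 0, 0, 0, 0.3, 95, 0.5, 0.8, 0, 0, 0, 0.3, 95, 0.5, 0.7, 0, 0, 0, 0.3, 95, 0.5, 0.7, 0, 0, 0, 0.3, 95, 0.6, 0.7, 0, 0, 0, 0, 95, 0, 0, 0, 0, 0, 0, 95, 0, 0, 0, 0, 0, 0, 95]

```text
t: 22.87
tool_pos: [0.6741, -0.1526, 0.2173]
orientation: [-2.484, -1.915, 0.006]
force: [-0.5, 0.5, -0.1]
opening: 0.0885
gripper_force: 0.0
```

```bash
python3 - <<'E'
from cs import *
p,R,s=cur();print(s['t'],p,s['opening'],np.degrees(np.arctan2(*R.as_matrix()[[1,0],0])))
cal=eyes.calibration('wrist');im=snap('wrist','w10.png')
print(casefit(im,cal,(150,60,400,290)))
for d in eyes.place_of('wrist','case')[:2]:print(d['conf'],d['xy'],ray(cal,d['xy'],.11))
hsv=cv2.cvtColor(im,cv2.COLOR_RGB2HSV)
m=((abs(hsv[...,0].astype(int)-20)<8)&(hsv[...,1]>90)&(hsv[...,2]>120)).astype(np.uint8);m[:90]=0;m[280:]=0;m[:,:190]=0;m[:,:320]*=1;m[:,330:]=0
n,_,st,ce=cv2.connectedComponentsWithStats(m);
for i in range(1,n):
  if st[i,4]>30:print('dot?',st[i],ray(cal,ce[i],.166))
E
```

```text
22.8667 [ 0.67410246 -0.15261348  0.21730486] 0.08846551309698635 75.25739806875032
(((0.67904132604599, -0.13349756598472595), (0.0502050444483757, 0.05923705920577049), 75.40629577636719), (217, 140, 79, 65))
0.65 [254.1, 158.8] [ 0.67730312 -0.13322753  0.11      ]
dot? [242 165  29  28 636] [ 0.67793915 -0.13775655  0.166     ]
dot? [ 290  223   40   57 1018] [ 0.70784234 -0.20949701  0.166     ]
dot? [190 228  45  52 572] [ 0.62396684 -0.19639141  0.166     ]
dot? [ 228  233   75   47 1334] [ 0.66688931 -0.20703431  0.166     ]
dot? [224 248  10   8  31] [ 0.6412753 -0.1918439  0.166    ]
dot? [191 268  26  12  93] [ 0.61291382 -0.20741728  0.166     ]
```

apply_moves:
  steps: [0.5, 0, 0.3, 0, 0, 0, 95, 0.05, 0, 0.8, 0, 0, 0, 95, 0, 0, 0.9, 0, 0, 0, 95, 0, 0, 0.7, 0, 0, 0, 95, 0, 0, 0.4, 0, 0, 0, 95, 0, 0, 0, 0, 0, 0, 50, 0, 0, 0, 0, 0, 0, 50, 0, 0, 0, 0, 0, 0, 50, 0, 0, 0, 0, 0, 0, 50, 0, 0, 0, 0, 0, 0, 50, 0, 0, 0, 0, 0, 0, 50, 0, 0, 0, 0, 0, 0, 50]
  grip_force: 25

```text
t: 23.97
tool_pos: [0.6801, -0.1384, 0.1311]
orientation: [2.488, 1.914, 0.003]
force: [-2.4, -0.3, 6.4]
opening: 0.0596
gripper_force: 25.0
```

apply_moves:
  steps: [0, 0, 0, 0, 0, 0, 50]

```text
t: 24.05
tool_pos: [0.6801, -0.1384, 0.1311]
orientation: [2.488, 1.914, 0.003]
force: [-1.7, 0.4, 6.4]
opening: 0.0595
gripper_force: 25.0
```

apply_moves:
  steps: [0, 0, -0.3, 0, 0, 0, 50, 0, 0, -0.7, 0, 0, 0, 50, 0, 0, -0.7, 0, 0, 0, 50, -0.1, -0.5, -0.2, 0, 0, 0, 50, -0.2, -0.9, 0, 0, 0, 0, 50, -0.2, -0.9, 0, 0, 0, 0, 50, -0.2, -0.9, 0, 0, 0, 0, 50, -0.2, -0.9, 0, 0, 0, 0, 50, 0, 0, 0, 0, 0, 0, 50]

```text
t: 24.8
tool_pos: [0.5486, -0.132, 0.1851]
orientation: [-2.488, -1.913, 0.004]
force: [-0.9, -0.3, -1.9]
opening: 0.0597
gripper_force: 25.0
```

```bash
python3 - <<'E'
from h import *
p,R,s=cur();print(s['t'],p,s['opening'],s['force'])
plan([.473,-.3295,p[2]],np.radians(87.3),8)
E
```

```text
24.8 [ 0.54857109 -0.13200055  0.18513705] 0.05970322312284315 [-0.91160454 -0.33137065 -1.89171779]
t 24.8 p [ 0.5486 -0.132   0.1851] d [-0.0756 -0.1975  0.    ] rv deg [ -0.2  -0.  -12.2] n 8
[-0.88, -0.09, 0.0, -0.01, 0.0, -0.25]
[-0.87, -0.12, 0.0, -0.01, 0.0, -0.25]
[-0.87, -0.14, 0.0, -0.01, 0.0, -0.25]
[-0.87, -0.16, 0.0, -0.01, 0.0, -0.25]
[-0.86, -0.19, 0.0, -0.01, 0.0, -0.25]
[-0.86, -0.21, 0.0, -0.01, 0.0, -0.25]
[-0.85, -0.23, 0.0, -0.01, 0.0, -0.25]
[-0.84, -0.25, 0.0, -0.01, 0.0, -0.25] 
--
```

apply_moves:
  steps: [-0.9, -0.1, 0, 0, 0, -0.25, 50, -0.9, -0.1, 0, 0, 0, -0.25, 50, -0.9, -0.1, 0, 0, 0, -0.25, 50, -0.9, -0.2, 0, 0, 0, -0.25, 50, -0.9, -0.2, 0, 0, 0, -0.25, 50, -0.9, -0.2, 0, 0, 0, -0.25, 50, -0.8, -0.2, 0, 0, 0, -0.25, 50, -0.5, -0.1, 0, 0, 0, -0.25, 50, -0.1, 0, 0, 0, 0, 0, 50, 0, 0, 0, 0, 0, 0, 50]

```text
t: 25.63
tool_pos: [0.4828, -0.3286, 0.1863]
orientation: [2.278, 2.163, 0.0]
force: [-0.4, -0.1, -1.4]
opening: 0.0592
gripper_force: 25.0
```

```bash
python3 - <<'E'
from cs import *
snap('scene')
cal=eyes.calibration('wrist');im=snap('wrist','w12.png')
p,R,s=cur();print(s['t'],p,s['force'])
print(casefit(im,cal,(130,60,400,300),p[2]-.1311+.166))
print(eyes.search_frame('wrist','tray')[:1],eyes.search_frame('wrist','case')[:1])
ex=np.array([np.cos(np.radians(87.3)),np.sin(np.radians(87.3)),0]);ey=np.array([-ex[1],ex[0],0])
print([proj(cal,np.array([.475,-.283,.065])+a*.09*ex+b*.052*ey).round(0).tolist() for a,b in((1,1),(1,-1),(-1,1),(-1,-1))])
plan([.473,-.3295,.07],np.radians(87.3),4)
E
```

```text
25.7333 [ 0.48331041 -0.32700177  0.18607475] [ 0.00159129 -0.05207001 -0.82627965]
(((0.4821942150592804, -0.31955352425575256), (0.05665237084031105, 0.05961662903428078), 87.07431030273438), (197, 182, 115, 101))
[{'rect': [182.3, 28.5, 120.8, 191.2], 'conf': 0.82}] [{'rect': [197.3, 179.2, 115.4, 106.9], 'conf': 0.64}]
[[183.0, 26.0], [303.0, 26.0], [195.0, 220.0], [296.0, 219.0]]
t 25.83 p [ 0.4834 -0.3265  0.186 ] d [-0.0104 -0.003  -0.116 ] rv deg [ 0.  -0.  -0.1] n 4
[-0.03, -0.09, 0.97, 0.0, 0.0, 0.0]
[-0.03, -0.09, 0.97, 0.0, 0.0, 0.0]
[-0.03, -0.09, 0.97, 0.0, 0.0, 0.0]
[-0.03, -0.09, 0.97, 0.0, 0.0, 0.0] 
--
```

apply_moves:
  steps: [-0.1, -0.35, 0.4, 0, 0, 0, 50, 0, 0, 0.9, 0, 0, 0, 50, 0, 0, 0.9, 0, 0, 0, 50, 0, 0, 0.8, 0, 0, 0, 50, 0, 0, 0.4, 0, 0, 0, 50, 0, 0, 0.2, 0, 0, 0, 50, 0, 0, 0.1, 0, 0, 0, 50, 0, 0, 0, 0, 0, 0, 50, 0, 0, 0, 0, 0, 0, 50]

```text
t: 26.58
tool_pos: [0.4732, -0.3306, 0.0766]
orientation: [2.274, 2.164, 0.0]
force: [0.1, -0.7, -1.6]
opening: 0.0593
gripper_force: 25.0
```

apply_moves:
  steps: [0, 0, 0.05, 0, 0, 0, 50, 0, 0, 0, 0, 0, 0, 50]

```text
t: 26.75
tool_pos: [0.4729, -0.3306, 0.0746]
orientation: [2.274, 2.164, 0.0]
force: [-0.1, 0.2, -1.0]
opening: 0.0599
gripper_force: 25.0
```

apply_moves:
  steps: [0, 0, 0.1, 0, 0, 0, 50, 0, 0, 0.08, 0, 0, 0, 50, 0, 0, 0.04, 0, 0, 0, 50, 0, 0, 0, 0, 0, 0, 50]

```text
t: 27.08
tool_pos: [0.4719, -0.3298, 0.0663]
orientation: [-2.275, -2.165, 0.0]
force: [0.3, 0.5, -0.9]
opening: 0.0601
gripper_force: 25.0
```

apply_moves:
  steps: [0, 0, 0.04, 0, 0, 0, 50, 0, 0, 0, 0, 0, 0, 50]

```text
t: 27.25
tool_pos: [0.4721, -0.33, 0.0654]
orientation: [-2.276, -2.165, 0.0]
force: [0.6, 0.1, -1.2]
opening: 0.0598
gripper_force: 25.0
```

apply_moves:
  steps: [0, 0, 0.03, 0, 0, 0, 50, 0, 0, 0, 0, 0, 0, 50]

```text
t: 27.42
tool_pos: [0.4723, -0.3302, 0.0652]
orientation: [2.276, 2.165, -0.0]
force: [-2.3, 1.5, 3.3]
opening: 0.0599
gripper_force: 25.0
```

Contact at the expected height. I'll release it and rise.

apply_moves:
  steps: [0, 0, 0.02, 0, 0, 0, 50, 0, 0, 0, 0, 0, 0, 95, 0, 0, 0, 0, 0, 0, 95, 0, 0, 0, 0, 0, 0, 95, 0, 0, 0, 0, 0, 0, 95, 0, 0, -0.3, 0, 0, 0, 95, 0, 0, -0.8, 0, 0, 0, 95, 0, 0, -1, 0, 0, 0, 95, 0, 0, -1, 0, 0, 0, 95, 0, 0, -1, 0, 0, 0, 95, 0, 0, -1, 0, 0, 0, 95, 0, 0, -0.5, 0, 0, 0, 95]

```text
t: 28.42
tool_pos: [0.4734, -0.331, 0.2377]
orientation: [2.272, 2.162, 0.001]
force: [-0.1, -1.1, 0.8]
opening: 0.0885
gripper_force: 0.0
```

apply_moves:
  steps: [0.5, 0.5, -0.5, 0, 0, 0, 95, 0.5, 0.8, -0.5, 0, 0, 0, 95, 0.5, 0.8, -0.5, 0, 0, 0, 95, 0.5, 0.8, 0, 0, 0, 0, 95, 0.5, 0.8, 0, 0, 0, 0, 95, 0, 0, 0, 0, 0, 0, 95]

```text
t: 28.92
tool_pos: [0.5902, -0.2575, 0.2774]
orientation: [2.272, 2.169, 0.003]
force: [-0.2, 0.1, -0.4]
opening: 0.0883
gripper_force: 0.0
```

```bash
python3 - <<'E'
from cs import *
p,R,s=cur();print(s['t'],p,s['opening'],s['force'])
for c in('top','scene','wrist'):
  im=snap(c,f'f_{c}.png');cal=eyes.calibration(c)
  for n,z in(('clamp',.044),('case',.044),('tray',.04),('mirror',.11),('fluid',.11),('bamboo',0)):
    for d in eyes.place_of(c,n)[:2]:print(c,n,round(d['conf'],2),ray(cal,d['xy'],z).round(3))
  for n in('case','clamp'): print(c,n,eyes.search_frame(c,n)[:1])
E
```

```text
28.9167 [ 0.59020083 -0.2574848   0.27741897] 0.08829393976747028 [-0.17355161  0.14919274 -0.41546056]
top clamp 0.68 [ 0.47  -0.238  0.044]
top case 0.84 [ 0.471 -0.331  0.044]
top tray 0.77 [ 0.48  -0.292  0.04 ]
top tray 0.75 [0.43  0.526 0.04 ]
top mirror 0.62 [ 0.679 -0.044  0.11 ]
top fluid 0.78 [0.676 0.149 0.11 ]
top bamboo 0.98 [0.41  0.008 0.   ]
top case [{'rect': [425.2, 145.6, 23.4, 29.0], 'conf': 0.88}]
top clamp [{'rect': [381.6, 150.1, 30.5, 25.2], 'conf': 0.79}]
scene clamp 0.58 [ 0.482 -0.232  0.044]
scene case 0.66 [ 0.475 -0.331  0.044]
scene tray 0.92 [ 0.475 -0.287  0.04 ]
scene tray 0.83 [0.457 0.501 0.04 ]
scene mirror 0.6 [ 0.676 -0.046  0.11 ]
scene fluid 0.98 [0.691 0.128 0.11 ]
scene bamboo 0.59 [ 0.414  0.006 -0.   ]
scene case [{'rect': [104.2, 323.1, 47.3, 52.0], 'conf': 0.97}]
scene clamp [{'rect': [74.5, 284.9, 138.8, 98.7], 'conf': 0.6}]
wrist clamp 0.57 [ 0.472 -0.237  0.044]
wrist case 0.68 [ 0.472 -0.328  0.044]
wrist tray 0.74 [ 0.471 -0.281  0.04 ]
wrist bamboo 0.44 [ 0.464 -0.242  0.   ]
wrist case [{'rect': [138.6, 191.4, 56.2, 52.2], 'conf': 0.84}]
wrist clamp [{'rect': [139.4, 119.3, 55.6, 47.4], 'conf': 0.7}]
```

```bash
python3 -c "
from plant import robot
print(robot.close_job())"
```

```text
the job is handed in; nothing more can be done
None
```

The job is handed in at 29 s of the 72 s allowed: the tray is centred on the plate, tare was pressed fully down with it empty, and the clamp and case stand in opposite halves. Final positions come from the cameras. I did not view a last picture, and the display was not read, so I have no weight figure.

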